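# Probe-check erased drives, then switch the meter off

## Robot

A 7-joint arm with a two-finger parallel gripper is mounted at the origin on the work surface. World frame = base frame: x ahead of the robot, y to its left, z up, the work surface at z = 0. Lengths are in m, angles in rad, forces in N, time in s.
With the tool pointing down it reaches from about 0.425 to 0.875 m from the base axis. Payload 4.7 kg.
Tool frame: the origin (TCP) lies on the centre line of the jaws, within the pads' length; the fingertips stand ahead of it and the grasp point (between the pads) lies 2 mm behind it (nose_length is the z of the fingertips in the tool frame, in m); z points along the fingers, y is the line along which they close (so a half turn about z gives the same grasp; the last joint's range is limited). The gripper opens to 87 mm and grips with 3 to 60 N. Pads are 19 mm wide; open, the fingers measure 117 mm over their backs; the gripper's body (75 mm by 190 mm) begins 51 mm behind the grasp point.
Start: joints at [1.337, 0.321, -0.07, 1.45, 0.023, 1.371, -0.057], TCP at [0.159, -0.63, 0.24] pointing down, gripper open.
Joint ranges: [-2.86, 2.86], [-0.3, 2.09], [-1.38, 1.24], [0.06, 2.45], [-1.56, 4.7], [0.09, 2.05], [-2.69, 2.69]. Speed limits (rad/s): [2.57, 2.57, 3.14, 3.14, 3.14, 3.14, 3.14].

## Interface

Orientations are given as a rotation vector (axis times angle).
In Python, from bench import * gives the robot as it stands.
- The arm moves only by the tool send_rows, never from a script. Its arguments are lists of equal length, an entry for each row: "xyz": the shift along the tool's x, y, z in mm, a list of three; "dr": the turn, a rotation vector about the tool's x, y, z in rad, a list of three. A call has exactly 10 rows; each row is the pose to reach, as a shift and turn from the pose commanded when the call began, along the tool's axes at that moment; what a row does not reach only later rows make up. A row lasts 1/12 s, in which the tool goes at most 41.7 mm and 7.16 degrees, less where a joint would pass 70% of its speed; a pose out of reach is approached as far as the arm can. A call with a gripper value outside its range is refused whole. "jaw" is the finger opening in mm, from 0 to 87, set as the call begins (left out, the last holds). The fingers move at their own pace and stop on an object; "grip_force" is the grip in N (left out, the last holds). Time passes only in rows, so rows that repeat a pose let the fingers close, or fill a call up. It gives the time, the measured TCP pose, the force, the opening and the grip force at its end, in the units of the state.
- get_state(): the state, without advancing time (a new reading comes with each control period).
- get_image(name): name is "side" or "top" or "wrist"; returns the picture (420x560x3 uint8, red, green, blue); there is no depth.
- calibration(name): a dict with "vfov" (degrees; the focal length in pixels is half the picture's height over the tangent of half this angle, whatever the lens; pixels are square), "cx", "cy" (the principal point, pixels), "rvec" (rotation vector, rad) and "tvec" (3), from world to camera coordinates, as OpenCV has them; the wrist camera has in their place "hand_eye" (4x4, takes a point from camera to tool coordinates, whose origin is the TCP and whose axes are the flange's). Camera axes: x right, y down, z forward; pixel columns grow to the right and rows downward; lengths in m; the calibration is good to about 2 mm. The wrist camera is an equidistant fisheye: a pixel r from the principal point sees the ray r / f radians off the axis. A picture is of the moment at which its call begins: read the wrist's pose just before it. calibration takes no time and is no camera call.
- close_job(): hands the job in; it is judged then, once.
The state is a dict: "time": time; "joint_positions": joint angles; "qd": joint speeds; "joint_torque": joint torques, N m; "position": TCP position; "tool_rot": TCP orientation; "ft_force": force on the tool from outside, world axes, zero at the start; "torque": the same for the moment, N m; "grip_width": opening from 0.0 (shut) to 1.0 (fully open); "grip_force": force on a finger pad.
Only numpy, scipy, OpenCV 4.12 (cv2) and the standard library are available. Lean on these libraries where they do the work, as an engineer would, in place of code of your own. Each camera call takes 0.05 s, during which the arm holds its last target. There are 200 camera calls.

## Task

Check the two or three erased drives on the left with the field probe, from the largest to the smallest: slide each one flat along the stand's bed until its white disc sits right under the needle tip, keep it still there for two seconds, then put it down flat on the rubber mat, not on top of another. When the last drive has been read, turn the meter's dial fully anticlockwise to its off stop; leave the mug, jar and screwdriver alone.

Things in the scene. Friction and masses are not known exactly. Their poses are not given: they have to be found in the camera images.
- drive_large: The large disk drive: a dark steel drive in a flat blue plastic caddy, 150 x 104 x 24 mm (x, y, z), weighing under 0.6 kg, with an upright blue pull tab on top. Origin at the centre of its underside, x along its length towards the end with the white disc, z up when lying flat. May be absent.
- drive_large_mark (a point): The marked spot of the large drive: centre of the flat white disc, 14 mm across, on the drive's top face (24 mm above its underside), 45 mm ahead of (+x) and 22 mm to the +y side of the caddy's centre.
- drive_large_tab (a point): Grip point on the large drive's pull tab, on the drive's centre line 35 mm behind (-x) its centre and 52 mm above its underside. The tab is an upright block 36 mm long along the drive's x, 12 mm thick along its y, and stands 36 mm up from the top face (its top is 60 mm above the underside).
- drive_medium: The medium disk drive: a dark steel drive in a flat blue plastic caddy, 112 x 74 x 24 mm (x, y, z), weighing under 0.6 kg, with an upright blue pull tab on top. Origin at the centre of its underside, x along its length towards the end with the white disc, z up when lying flat. May be absent.
- drive_medium_mark (a point): The marked spot of the medium drive: centre of the flat white disc, 14 mm across, on the drive's top face (24 mm above its underside), 38 mm ahead of (+x) and 16 mm to the -y side of the caddy's centre.
- drive_medium_tab (a point): Grip point on the medium drive's pull tab, on the drive's centre line 34 mm behind (-x) its centre and 52 mm above its underside. The tab is an upright block 36 mm long along the drive's x, 12 mm thick along its y, and stands 36 mm up from the top face (its top is 60 mm above the underside).
- drive_small: The small disk drive: a dark steel drive in a flat blue plastic caddy, 104 x 40 x 24 mm (x, y, z), weighing under 0.6 kg, with an upright blue pull tab on top. Origin at the centre of its underside, x along its length towards the end with the white disc, z up when lying flat. May be absent.
- drive_small_mark (a point): The marked spot of the small drive: centre of the flat white disc, 14 mm across, on the drive's top face (24 mm above its underside), 36 mm ahead of (+x) the caddy's centre, on its centre line.
- drive_small_tab (a point): Grip point on the small drive's pull tab, on the drive's centre line 30 mm behind (-x) its centre and 52 mm above its underside. The tab is an upright block 36 mm long along the drive's x, 12 mm thick along its y, and stands 36 mm up from the top face (its top is 60 mm above the underside).
- stand: Fixed probe stand; origin on the bench straight below the needle tip, +x towards its column. Bed: flat steel plate, top 10 mm up, x -135 to +100, y -75 to +75 mm. Column front at x = 62 mm, 111 mm high; an arm 20 mm wide, 74 to 94 mm up, carries the needle holder (20 mm across) above the origin. Feed work from the -x side: a drive passes 9 mm under the needle, its tab cannot.
- needle_tip (a point): Tip of the fixed brass probe needle, pointing straight down, 43 mm above the bench and 33 mm above the bed.
- mat: The mat: a fixed flat grey rubber mat 220 x 310 x 4 mm (x, y, z) on the bench. Origin at the centre of its underside; its top is 4 mm up.
- meter: The probe's meter: a fixed grey box 105 x 95 x 35 mm (x, y, z) with a dial knob on top. Origin at the centre of its underside.
- dial_grip (a point): Grip point of the meter's dial knob: on the dial's vertical turning axis, at the height to grip its bar (72 mm above the bench; the bar is 42 mm long, 14 mm thick and stands 49 to 79 mm above the bench on a round base; a white line marks its one end, which points to the meter's -x when off).
- dial (a joint): Angle of the dial, rad. 0 is off, its fully anticlockwise end stop; it grows as the dial is turned clockwise seen from above, to 2.6. At 0 the grip bar lies along the meter's x axis. The dial stays where it is left (light friction, about 0.04 N m).
- mug: A white mug, 76 mm across and 85 mm high, standing beyond the mat. Origin at the centre of its underside. Not part of the job.
- jar: A screw jar, 60 mm across and 80 mm high. Origin at the centre of its underside. Not part of the job.
- driver: A screwdriver lying on the bench beyond the stand, its handle to its own -x. Not part of the job.
There are look-alikes about, which are no part of the job. Leave any green look-alike of the drive_small alone.

How it is judged:
On the way, in this order (a step that is already met when the one before it is completed fails the run):
1. the large drive (if there) lies flat and still on the bed with its white disc under the needle tip, for a second (horizontal distance between drive_large_mark and needle_tip below 0.007 m and z of drive_large in the frame of stand below 0.014 m and angle between drive_large's own z axis and vertical below 0.1 rad and linear speed of drive_large below 0.02 m/s), for 1 s.
2. the medium drive (if there) lies flat and still on the bed with its white disc under the needle tip, for a second (horizontal distance between drive_medium_mark and needle_tip below 0.007 m and z of drive_medium in the frame of stand below 0.014 m and angle between drive_medium's own z axis and vertical below 0.1 rad and linear speed of drive_medium below 0.02 m/s), for 1 s.
3. the small drive (if there) lies flat and still on the bed with its white disc under the needle tip, for a second (horizontal distance between drive_small_mark and needle_tip below 0.007 m and z of drive_small in the frame of stand below 0.014 m and angle between drive_small's own z axis and vertical below 0.1 rad and linear speed of drive_small below 0.02 m/s), for 1 s.
4. the meter's dial is turned to its off stop (value of joint dial below 0.12 rad), for 0.2 s.
At the end, for the whole second after the job is handed in: Every drive present lies flat (within 0.12 rad) and still on the rubber mat itself, its centre over the mat, and the dial is within 0.12 rad of its off stop. During each reading the disc's centre was within 7 mm of the needle tip, seen from above, with the drive resting on the bed (x of drive_large in the frame of mat between -0.11 and 0.11 m and y of drive_large in the frame of mat between -0.155 and 0.155 m and z of drive_large in the frame of mat between 0 and 0.009 m and angle between each of drive_large, drive_medium, drive_small's own z axis and vertical below 0.12 rad and linear speed of each of drive_large, drive_medium, drive_small below 0.02 m/s and x of drive_medium in the frame of mat between -0.11 and 0.11 m and y of drive_medium in the frame of mat between -0.155 and 0.155 m and z of drive_medium in the frame of mat between 0 and 0.009 m and x of drive_small in the frame of mat between -0.11 and 0.11 m and y of drive_small in the frame of mat between -0.155 and 0.155 m and z of drive_small in the frame of mat between 0 and 0.009 m and value of joint dial below 0.12 rad); the robot touches nothing.
It fails at once if the mug, jar or screwdriver is shifted by more than 30 mm (distance of any of mug, jar, driver from where it was at the start of the episode above 0.03 m).
Of drive_large, drive_medium, drive_small only 2 to 3 are there at a start; the rules pass over those that are not, and their reading is None.
At some moment in a run one of drive_large, drive_medium, drive_small may be knocked a few centimetres aside while the robot is not near it.
Once in a run the grip may slacken for a moment while it holds something.
It also fails if it takes over 210 s, if anything falls off the work surface, if the arm or the gripper's body presses on something with over 40 N, if the wrist force passes 120 N, or if a joint passes its speed limit or range.

## Working session

There is one attempt and no reset: what is moved stays moved. The work goes in short steps, Python scripts to look and compute and a tool call to move; the robot and the scene stay as the last step left them, time stands still between calls to the robot, and variables do not carry over. Pictures are saved under pics/ and viewed, at most 14 in all, crops included, and the job is handed in when it is done.

Besides the shell and the picture viewer there is one more tool, called after "Request:" as name(argument=value, ...), one argument or row to a line, values as JSON. send_rows: Moves the arm, as the interface text tells. Its arguments: {"type":"object","properties":{"xyz":{"type":"array"},"dr":{"type":"array"},"jaw":{"type":"number"},"grip_force":{"type":"number"}},"required":["xyz","dr"]}

```bash
ls; mkdir -p pics
python3 - <<'E'
from bench import *
import cv2,numpy as np
s=get_state();print(s)
for n in("top","side","wrist"):
    im=get_image(n);cv2.imwrite(f"pics/{n}0.png",im[...,::-1]);print(n,calibration(n))
E
```

```text
pics
{'time': 0.0, 'joint_positions': array([ 1.33706718,  0.32182434, -0.07009997,  1.45165143,  0.02260858,
        1.37076529, -0.05690179]), 'qd': array([ 0.00020472, -0.00031236,  0.00210553, -0.00095613, -0.00242689,
       -0.00104334,  0.00015438]), 'joint_torque': array([-8.23513310e-04, -4.91282737e+01, -4.04027542e-01, -3.12526989e+01,
       -6.39628479e-02,  4.37894999e-02,  1.86627576e-04]), 'position': array([ 0.15928242, -0.62966549,  0.23847255]), 'tool_rot': array([-3.11567768e+00, -3.88136423e-01,  5.14932675e-04]), 'ft_force': array([ 0.61934455, -0.10815953,  0.48949014]), 'torque': array([-0.02870816,  0.00711655, -0.01340218]), 'grip_force': 0.0, 'grip_width': 0.999026087258086}
top {'vfov': 51.43894038023625, 'cx': 278.4551105322437, 'cy': 216.89803872320445, 'rvec': array([ 2.15382308, -2.10762125,  0.14760577]), 'tvec': array([0.01334122, 0.58611126, 1.02756529])}
side {'vfov': 51.878796926404696, 'cx': 276.5883915658584, 'cy': 211.20303493826896, 'rvec': array([ 0.43938354, -2.79182542,  1.06633082]), 'tvec': array([0.58623973, 0.16538389, 1.0990106 ])}
wrist {'vfov': 65.70646984690485, 'cx': 279.57262831290313, 'cy': 209.48135645524738, 'hand_eye': array([[ 7.51995166e-04, -9.62053207e-01, -2.72860883e-01,
         7.39873617e-02],
       [ 9.99999421e-01,  9.33622924e-04, -5.35804896e-04,
         7.90463490e-05],
       [ 7.70221994e-04, -2.72860322e-01,  9.62053352e-01,
        -1.46831726e-01],
       [ 0.00000000e+00,  0.00000000e+00,  0.00000000e+00,
         1.00000000e+00]])}
```

View pics/top0.png

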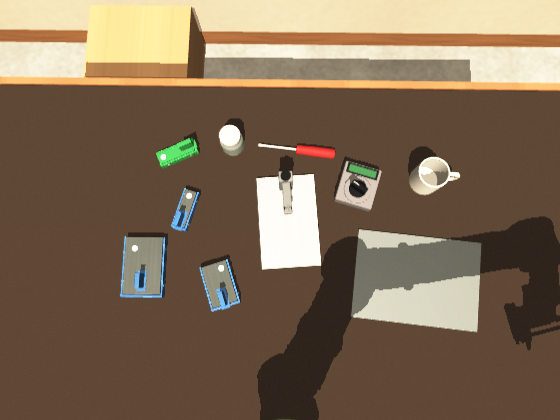

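View pics/side0.png

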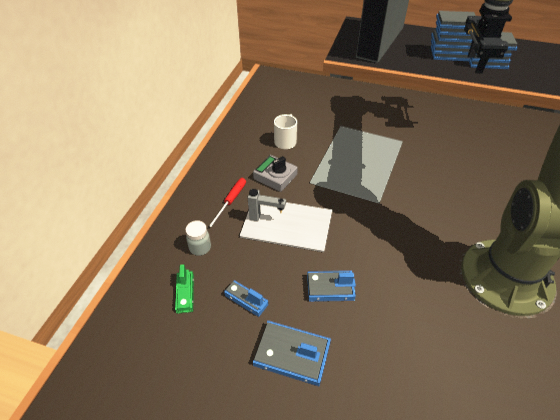

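```bash
cat > h.py <<'E'
from bench import *
import cv2,numpy as np
from scipy.spatial.transform import Rotation as R
def cam(n,s=None):
    c=calibration(n); f=210/np.tan(np.radians(c['vfov']/2))
    if n!='wrist':
        Rc=R.from_rotvec(c['rvec']).as_matrix().T; return f,c['cx'],c['cy'],Rc,-Rc@c['tvec']
    s=s or get_state(); T=np.eye(4);T[:3,:3]=R.from_rotvec(s['tool_rot']).as_matrix();T[:3,3]=s['position']
    T=T@c['hand_eye'];return f,c['cx'],c['cy'],T[:3,:3],T[:3,3]
def cast(n,px,z,C=None):
    f,cx,cy,Rc,o=C or cam(n); p=np.atleast_2d(np.asarray(px,float))-[cx,cy]
    if n=='wrist':
        r=np.linalg.norm(p,axis=1,keepdims=True);th=r/f
        d=np.hstack([p/np.maximum(r,1e-9)*np.sin(th),np.cos(th)])
    else: d=np.hstack([p/f,np.ones((len(p),1))])
    d=d@Rc.T; return o+d*((z-o[2])/d[:,2])[:,None]
def comps(mask,amin):
    cs,_=cv2.findContours(mask.astype(np.uint8),cv2.RETR_EXTERNAL,cv2.CHAIN_APPROX_NONE)
    return [c[:,0,:] for c in cs if cv2.contourArea(c)>=amin]
def rect(pts):  # world xy pts (m) -> centre, long side, short side, angle of long side
    (c,(w,h),a)=cv2.minAreaRect((cv2.convexHull(np.float32(pts[:,:2]*1000))))
    if w<h: w,h,a=h,w,a+90
    return np.array(c),w,h,(a+90)%180-90
def cen(mask):
    n,l,st,c=cv2.connectedComponentsWithStats(mask.astype(np.uint8));return [(st[i,4],*c[i].round(2)) for i in range(1,n)]
E
python3 - <<'E'
from h import *
im=cv2.imread('pics/top0.png')[...,::-1].astype(int);r,g,b=im[...,0],im[...,1],im[...,2]
C=cam('top');print('cam',C[4])
blue=(b>r+40)&(b>g+15)
for c in comps(cv2.morphologyEx(blue.astype(np.uint8),cv2.MORPH_CLOSE,np.ones((5,5))),80):
    print('blue',c.mean(0),*rect(cast('top',c,0.018,C)))
    m=np.zeros(r.shape,np.uint8);cv2.fillPoly(m,[cv2.convexHull(c)],1)
    w=(m>0)&(np.minimum(np.minimum(r,g),b)>150)
    for k in cen(w): print('  disc',k,cast('top',k[1:],0.024,C)*1000)
wh=(im.min(2)>225)
for c in comps(wh,1500): print('bed',c.min(0),c.max(0),*rect(cast('top',c,0.010,C)))
x,y=slice(220,340),slice(340,490)
print(im[300,300],im[310,460],im[250,470],im[185,345],im[360,200])
gr=(abs(r-g)<22)&(g>r-3)&(im.sum(2)>260)&(wh==0)
for c in comps(gr,1000): print('grey',c.min(0),c.max(0),*rect(cast('top',c,0.004,C)))
cr=cv2.resize(cv2.imread('pics/top0.png')[120:340,100:400],(0,0),fx=2.66,fy=2.66,interpolation=cv2.INTER_CUBIC);cv2.imwrite('pics/crop0.png',cr)
E
```

```text
cam [0.41780002 0.00396043 1.10680725]
blue [220.52988048 289.34262948] [416.08422852 168.44117737] 115.62207794189453 74.52658081054688 18.856891632080078
  disc (np.int32(38), np.float64(220.63), np.float64(267.87)) [[458.61640128 166.67339497  24.        ]]
  disc (np.int32(1), np.float64(207.0), np.float64(295.0)) [[391.77737566 197.27036351  24.        ]]
  disc (np.int32(1), np.float64(209.0), np.float64(302.0)) [[375.04878205 191.54251207  24.        ]]
  disc (np.int32(1), np.float64(219.0), np.float64(308.0)) [[361.26182517 166.3888019   24.        ]]
blue [141.95027624 273.8038674 ] [458.09921265 362.89916992] 151.5098419189453 104.75267791748047 0.48331522941589355
  disc (np.int32(36), np.float64(134.39), np.float64(247.86)) [[503.5060809 385.0377868  24.       ]]
  disc (np.int32(1), np.float64(163.0), np.float64(244.0)) [[514.71355757 313.77960537  24.        ]]
  disc (np.int32(2), np.float64(162.0), np.float64(262.5)) [[468.61242769 313.29178587  24.        ]]
  disc (np.int32(2), np.float64(123.0), np.float64(280.5)) [[422.18271212 407.29395823  24.        ]]
  disc 
[... 507 characters left out ...]
24.        ]]
  disc (np.int32(2), np.float64(179.0), np.float64(207.5)) [[608.2065737  279.05825844  24.        ]]
  disc (np.int32(1), np.float64(178.0), np.float64(210.0)) [[601.73186904 281.22091286  24.        ]]
  disc (np.int32(1), np.float64(174.0), np.float64(216.0)) [[586.15645796 290.45468818  24.        ]]
  disc (np.int32(1), np.float64(183.0), np.float64(226.0)) [[561.15664727 266.1653265   24.        ]]
bed [257 174] [320 268] [583.43359375   2.7740097 ] 233.50148010253906 148.0408477783203 5.200419902801514
[96 71 53] [217 213 192] [108 108  95] [221 205 191] [98 74 56]
grey [351 232] [480 330] [ 442.9982605 -320.1607666] 307.8751525878906 217.36268615722656 84.78882598876953
```

View pics/crop0.png

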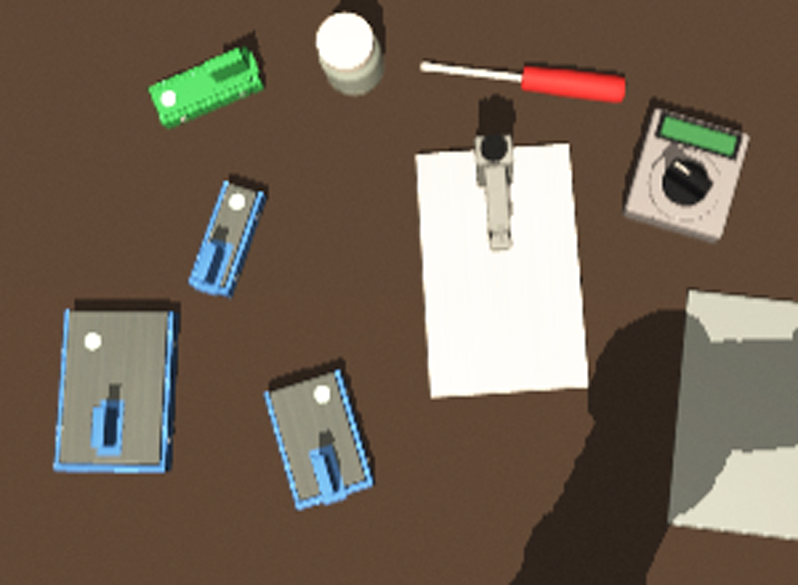

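Request:
send_rows(
  xyz=[
    [510,-395,0],
    [510,-395,0],
    [510,-395,0],
    [510,-395,0],
    [510,-395,0],
    [510,-395,0],
    [510,-395,0],
    [510,-395,0],
    [510,-395,0],
    [510,-395,0],
  ],
  dr=[
    [0,0,0.24],
    [0,0,0.24],
    [0,0,0.24],
    [0,0,0.24],
    [0,0,0.24],
    [0,0,0.24],
    [0,0,0.24],
    [0,0,0.24],
    [0,0,0.24],
    [0,0,0.24],
  ],
)

```text
time: 0.98
position: [0.4169, -0.3002, 0.2395]
tool_rot: [3.141, 0.012, -0.0]
ft_force: [0.4, -0.2, -0.5]
grip_width: 0.999
grip_force: 0.0
```

```bash
cat >> h.py <<'E'
def go(x,y,z,yaw,pre=None):  # mm, deg -> print tool-frame shift (mm) and turn
    s=get_state();Rc=R.from_rotvec(s['tool_rot']).as_matrix();p=s['position']*1000
    yaw=np.radians(yaw);c,n=np.cos(yaw),np.sin(yaw);Rt=np.array([[c,n,0],[n,-c,0],[0,0,-1.]])
    print('go xyz',(Rc.T@(np.array([x,y,z])-p)).round(1),'dr',R.from_matrix(Rc.T@Rt).as_rotvec().round(3))
def st():
    s=get_state();M=R.from_rotvec(s['tool_rot']).as_matrix()
    print('t%.2f'%s['time'],'pos',(s['position']*1000).round(1),'yaw %.2f'%np.degrees(np.arctan2(M[1,0],M[0,0])),'tilt',M[:2,2].round(4),'F',s['ft_force'].round(1),'w %.1f'%(s['grip_width']*87),'gf',round(float(s['grip_force']),1))
    return s
E
python3 - <<'E'
from h import *
st();go(560,-120,240,0.5);go(423,362.6,200,.5)
E
```

```text
t0.98 pos [ 416.9 -300.2  239.5] yaw 0.43 tilt [-0.     -0.0005] F [ 0.4 -0.2 -0.5] w 86.9 gf 0.0
go xyz [ 144.5 -179.1   -0.5] dr [ 0.     0.    -0.001]
go xyz [  11.1 -662.7   39.2] dr [ 0.     0.    -0.001]
```

Request:
send_rows(
  xyz=[
    [130,-370,0],
    [130,-370,0],
    [130,-370,0],
    [130,-370,0],
    [130,-370,0],
    [130,-370,0],
    [130,-370,0],
    [130,-370,0],
    [130,-370,0],
    [130,-370,0],
  ],
  dr=[
    [0,0,0],
    [0,0,0],
    [0,0,0],
    [0,0,0],
    [0,0,0],
    [0,0,0],
    [0,0,0],
    [0,0,0],
    [0,0,0],
    [0,0,0],
  ],
)

```text
time: 1.82
position: [0.5435, 0.0761, 0.2398]
tool_rot: [-3.138, -0.024, -0.002]
ft_force: [-1.3, 1.5, -0.7]
grip_width: 0.999
grip_force: 0.0
```

Request:
send_rows(
  xyz=[
    [-124,-293,40],
    [-124,-293,40],
    [-124,-293,40],
    [-124,-293,40],
    [-124,-293,40],
    [-124,-293,40],
    [-124,-293,40],
    [-124,-293,40],
    [-124,-293,40],
    [-124,-293,40],
  ],
  dr=[
    [0,0,0],
    [0,0,0],
    [0,0,0],
    [0,0,0],
    [0,0,0],
    [0,0,0],
    [0,0,0],
    [0,0,0],
    [0,0,0],
    [0,0,0],
  ],
)

```text
time: 2.65
position: [0.4152, 0.3626, 0.1991]
tool_rot: [3.141, 0.02, -0.002]
ft_force: [0.4, 0.1, -0.1]
grip_width: 1.0
grip_force: 0.0
```

```bash
cat >> h.py <<'E'
def blues(im,cn,C,zc=0.024,zt=0.060,amin=80):
    im=im.astype(int);r,g,b=im[...,0],im[...,1],im[...,2]
    blue=((b>r+40)&(b>g+15)).astype(np.uint8)
    for c in comps(cv2.morphologyEx(blue,cv2.MORPH_CLOSE,np.ones((7,7))),amin):
        print('blue',c.mean(0).round(),*rect(cast(cn,c,zc,C)))
        m=np.zeros(r.shape,np.uint8);cv2.fillPoly(m,[cv2.convexHull(c)],1)
        for k in cen((m>0)&(im.min(2)>140)):
            if k[0]>25: print('  disc',k,(cast(cn,k[1:],zc,C)*1000).round(1))
E
python3 - <<'E'
from h import *
s=st();go(423,362.6,50,.5);C=cam('wrist',s)
im=get_image('wrist');cv2.imwrite('pics/w1.png',im[...,::-1]);blues(im,'wrist',C)
E
```

```text
t2.65 pos [415.2 362.6 199.1] yaw 0.73 tilt [-0.0013 -0.0001] F [ 0.4  0.1 -0.1] w 87.0 gf 0.0
go xyz [8.000e+00 1.000e-01 1.491e+02] dr [0.    0.001 0.004]
blue [  2. 403.] [ -97.68164062 1007.17657471] 122.16239929199219 27.942935943603516 -34.35382080078125
blue [448. 192.] [410.39916992 170.18835449] 136.15419006347656 80.87290954589844 18.708364486694336
  disc (np.int32(4118), np.float64(451.71), np.float64(188.9)) [[424.2 170.5  24. ]]
  disc (np.int32(260), np.float64(424.23), np.float64(197.49)) [[413.4 204.7  24. ]]
blue [280. 166.] [459.87530518 362.25289917] 149.79901123046875 104.87493133544922 0.5387338995933533
  disc (np.int32(14283), np.float64(280.74), np.float64(148.26)) [[460.5 362.   24. ]]
blue [373.  28.] [591.48632812 270.96737671] 82.62093353271484 42.33290481567383 -16.21308135986328
  disc (np.int32(511), np.float64(389.0), np.float64(20.85)) [[598.8 253.6  24. ]]
```

View pics/w1.png

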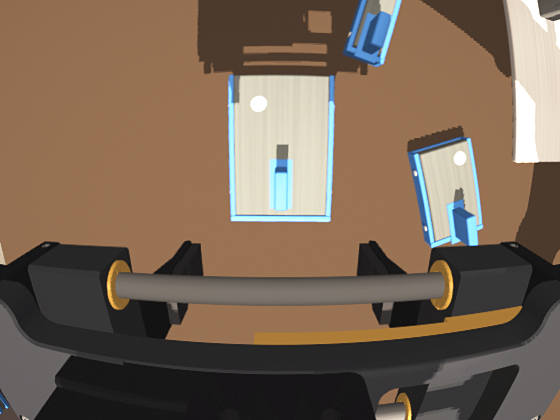

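Request:
send_rows(
  xyz=[
    [9,0,35],
    [9,0,70],
    [9,0,100],
    [9,0,125],
    [9,0,140],
    [9,0,149],
    [9,0,149],
    [9,0,149],
    [9,0,149],
    [9,0,149],
  ],
  dr=[
    [0,0,0.003],
    [0,0,0.003],
    [0,0,0.003],
    [0,0,0.003],
    [0,0,0.003],
    [0,0,0.003],
    [0,0,0.003],
    [0,0,0.003],
    [0,0,0.003],
    [0,0,0.003],
  ],
)

```text
time: 3.53
position: [0.4271, 0.3615, 0.052]
tool_rot: [-3.14, -0.007, -0.004]
ft_force: [1.1, -0.6, -0.2]
grip_width: 1.001
grip_force: 0.0
```

Request:
send_rows(
  xyz=[
    [0,0,0],
    [0,0,0],
    [0,0,0],
    [0,0,0],
    [0,0,0],
    [0,0,0],
    [0,0,0],
    [0,0,0],
    [0,0,0],
    [0,0,0],
  ],
  dr=[
    [0,0,0],
    [0,0,0],
    [0,0,0],
    [0,0,0],
    [0,0,0],
    [0,0,0],
    [0,0,0],
    [0,0,0],
    [0,0,0],
    [0,0,0],
  ],
  jaw=0,
  grip_force=50,
)

```text
time: 4.37
position: [0.426, 0.3611, 0.0505]
tool_rot: [3.142, 0.008, -0.0]
ft_force: [0.1, 0.2, -1.2]
grip_width: 0.323
grip_force: 0.0
```

Request:
send_rows(
  xyz=[
    [0,0,-3],
    [0,0,-8],
    [0,0,-14],
    [0,0,-20],
    [0,0,-25],
    [0,0,-28],
    [0,0,-28],
    [0,0,-28],
    [0,0,-28],
    [0,0,-28],
  ],
  dr=[
    [0,0,0],
    [0,0,0],
    [0,0,0],
    [0,0,0],
    [0,0,0],
    [0,0,0],
    [0,0,0],
    [0,0,0],
    [0,0,0],
    [0,0,0],
  ],
)

```text
time: 5.2
position: [0.4258, 0.3608, 0.0781]
tool_rot: [3.141, 0.008, -0.001]
ft_force: [0.0, 0.1, -4.2]
grip_width: 0.131
grip_force: 50.0
```

Run:
```python
from h import *
s=st();C=cam('wrist',s);im=get_image('wrist');cv2.imwrite('pics/w2.png',im[...,::-1])
i=im.astype(int)
for k in cen(i.min(2)>225):
    if 60<k[0]<3000: print(k,cast('wrist',k[1:],s['position'][2]-0.026,C)*1000)
cv2.imwrite('pics/s2.png',get_image('side')[...,::-1])
```

```text
t5.20 pos [425.8 360.8  78.1] yaw 0.27 tilt [-0.0007 -0.0005] F [ 0.   0.1 -4.2] w 11.4 gf 50.0
(np.int32(490), np.float64(239.32), np.float64(111.87)) [[504.00008863 382.20375894  52.10763946]]
(np.int32(86), np.float64(203.28), np.float64(166.87)) [[474.6518083  402.46626299  52.10763946]]
(np.int32(75), np.float64(286.6), np.float64(170.01)) [[472.7681807  357.08228247  52.10763946]]
(np.int32(211), np.float64(527.85), np.float64(190.73)) [[464.91404434 192.11786224  52.10763946]]
(np.int32(149), np.float64(199.79), np.float64(219.52)) [[444.5335001  406.10058692  52.10763946]]
(np.int32(1102), np.float64(223.68), np.float64(226.78)) [[440.34934858 392.373669    52.10763946]]
(np.int32(1663), np.float64(328.56), np.float64(227.7)) [[440.15457318 332.93026697  52.10763946]]
(np.int32(349), np.float64(279.82), np.float64(265.94)) [[416.25118021 360.3951531   52.10763946]]
(np.int32(298), np.float64(453.53), np.float64(292.62)) [[392.24711722 241.3770377   52.10763946]]
(np.int32(101), np.float64(437.19), np.float64(412.2)) [[259.30506837 215.91550831  52.10763946]]
```

View pics/w2.png

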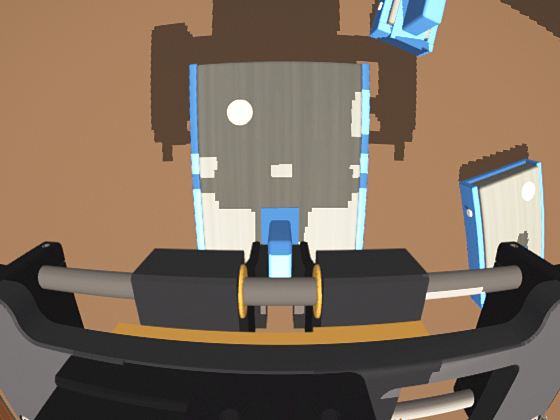

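Request:
send_rows(
  xyz=[
    [5,0,-8],
    [12,12,-16],
    [20,32,-18],
    [20,57,-18],
    [20,83,-18],
    [20,110,-18],
    [20,138,-18],
    [20,166,-18],
    [20,194,-18],
    [20,222,-18],
  ],
  dr=[
    [0,0,0],
    [0,0,0],
    [0,0,0],
    [0,0,0],
    [0,0,0],
    [0,0,0],
    [0,0,0],
    [0,0,0],
    [0,0,0],
    [0,0,0],
  ],
)

```text
time: 6.13
position: [0.4474, 0.1379, 0.0972]
tool_rot: [3.141, 0.008, 0.002]
ft_force: [0.8, 0.8, -3.7]
grip_width: 0.131
grip_force: 50.0
```

Request:
send_rows(
  xyz=[
    [0,28,0],
    [0,56,0],
    [0,82,0],
    [2,108,0],
    [4,132,0],
    [6,150,0],
    [8,163,0],
    [8,170,0],
    [8,170,0],
    [8,170,0],
  ],
  dr=[
    [0,0,0],
    [0,0,-0.01],
    [0,0,-0.03],
    [0,0,-0.05],
    [0,0,-0.07],
    [0,0,-0.086],
    [0,0,-0.086],
    [0,0,-0.086],
    [0,0,-0.086],
    [0,0,-0.086],
  ],
)

```text
time: 6.97
position: [0.456, -0.0302, 0.0968]
tool_rot: [-3.138, -0.143, -0.0]
ft_force: [0.3, 0.4, -4.1]
grip_width: 0.133
grip_force: 50.0
```

```bash
cat >> h.py <<'E'
def look(tag,zdisc=None):
    s=st();Cw=cam('wrist',s);zd=zdisc or s['position'][2]-0.026
    im=get_image('wrist');cv2.imwrite(f'pics/w{tag}.png',im[...,::-1])
    for k in cen(im.min(2)>225):
        if 200<k[0]<900: print('w disc?',k,(cast('wrist',k[1:],zd,Cw)*1000).round(1))
    im=get_image('top');cv2.imwrite(f'pics/t{tag}.png',im[...,::-1]);C=cam('top');i=im.astype(int)
    blues(im,'top',C,zc=0.022)
    for k in cen(i.min(2)>150):
        if 15<k[0]<50: print('t disc?',k,(cast('top',k[1:],zd,C)*1000).round(1))
    im=get_image('side');cv2.imwrite(f'pics/s{tag}.png',im[...,::-1])
E
python3 - <<'E'
from h import *
look('3'); go(453.6,-31.1,80,5.2)
a=[cv2.imread(f'pics/{c}3.png') for c in 'ws'];cv2.imwrite('pics/m3.png',cv2.resize(np.hstack(a),(800,300)))
E
```

```text
t6.97 pos [456.  -30.2  96.8] yaw 5.21 tilt [0.0002 0.0004] F [ 0.3  0.4 -4.1] w 11.6 gf 50.0
w disc? (np.int32(297), np.float64(241.02), np.float64(110.62)) [[532.9  -2.9  70.8]]
blue [220. 289.] [416.09051514 167.83691406] 115.19734191894531 74.25279235839844 18.856897354125977
  disc (np.int32(38), np.float64(220.63), np.float64(267.87)) [[458.7 167.   22. ]]
blue [185. 208.] [602.81072998 264.49728394] 107.42523956298828 43.60273742675781 -16.02873992919922
  disc (np.int32(34), np.float64(188.59), np.float64(195.32)) [[640.6 256.9  22. ]]
t disc? (np.int32(29), np.float64(162.72), np.float64(156.59)) [[726.9 315.1  70.8]]
t disc? (np.int32(34), np.float64(188.59), np.float64(195.32)) [[630.5 245.5  70.8]]
t disc? (np.int32(38), np.float64(220.63), np.float64(267.87)) [[456.9 159.6  70.8]]
go xyz [-2.4  1.4 16.6] dr [-0.    -0.     0.002]
```

View pics/m3.png

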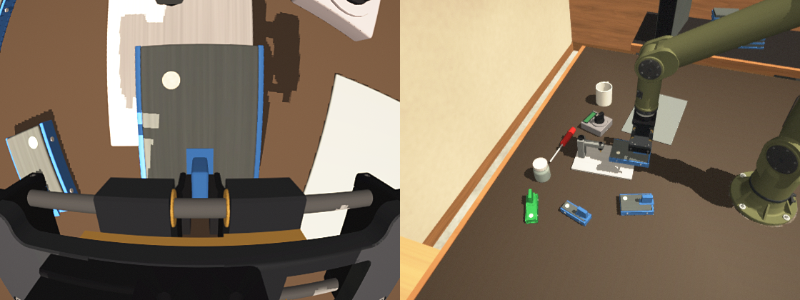

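Request:
send_rows(
  xyz=[
    [0,0,5],
    [0,0,12],
    [0,0,20],
    [0,0,27],
    [0,0,31],
    [0,0,33],
    [0,0,34],
    [0,0,34],
    [0,0,34],
    [0,0,34],
  ],
  dr=[
    [0,0,0],
    [0,0,0],
    [0,0,0],
    [0,0,0],
    [0,0,0],
    [0,0,0],
    [0,0,0],
    [0,0,0],
    [0,0,0],
    [0,0,0],
  ],
)

```text
time: 7.95
position: [0.4568, -0.0304, 0.0692]
tool_rot: [3.135, 0.143, -0.004]
ft_force: [-24.5, 1.5, 63.3]
grip_width: 0.131
grip_force: 50.1
```

Request:
send_rows(
  xyz=[
    [0,0,1],
    [0,0,1],
    [0,0,1],
    [0,0,1],
    [0,0,1],
    [0,0,1],
    [0,0,1],
    [0,0,1],
    [0,0,1],
    [0,0,1],
  ],
  dr=[
    [0,0,0],
    [0,0,0],
    [0,0,0],
    [0,0,0],
    [0,0,0],
    [0,0,0],
    [0,0,0],
    [0,0,0],
    [0,0,0],
    [0,0,0],
  ],
)

```text
time: 8.78
position: [0.4574, -0.0303, 0.0687]
tool_rot: [3.134, 0.143, -0.002]
ft_force: [-24.0, 2.4, 67.6]
grip_width: 0.133
grip_force: 50.1
```

Request:
send_rows(
  xyz=[
    [0,0,-4],
    [0,0,-6],
    [0,0,-6],
    [0,0,-6],
    [0,0,-6],
    [0,0,-6],
    [0,0,-6],
    [0,0,-6],
    [0,0,-6],
    [0,0,-6],
  ],
  dr=[
    [0,0,0],
    [0,0,0],
    [0,0,0],
    [0,0,0],
    [0,0,0],
    [0,0,0],
    [0,0,0],
    [0,0,0],
    [0,0,0],
    [0,0,0],
  ],
)

```text
time: 9.62
position: [0.4572, -0.0305, 0.0681]
tool_rot: [-3.138, -0.143, -0.004]
ft_force: [-1.1, 1.7, 7.9]
grip_width: 0.135
grip_force: 50.0
```

Run:
```python
from h import *
look('4',0.034)
a=[cv2.imread(f'pics/w4.png'),cv2.resize(cv2.imread(f'pics/s4.png')[130:290,200:414],(560,420))];cv2.imwrite('pics/m4.png',cv2.resize(np.hstack(a),(800,300)))
```

```text
t9.62 pos [457.2 -30.5  68.1] yaw 5.20 tilt [0.0022 0.0003] F [-1.1  1.7  7.9] w 11.8 gf 50.0
w disc? (np.int32(370), np.float64(239.47), np.float64(114.8)) [[531.9  -1.5  34. ]]
blue [220. 289.] [416.09051514 167.83691406] 115.19734191894531 74.25279235839844 18.856897354125977
  disc (np.int32(38), np.float64(220.63), np.float64(267.87)) [[458.7 167.   22. ]]
blue [185. 209.] [602.81072998 264.49728394] 107.42523956298828 43.60273742675781 -16.02873992919922
  disc (np.int32(34), np.float64(188.59), np.float64(195.32)) [[640.6 256.9  22. ]]
t disc? (np.int32(29), np.float64(162.72), np.float64(156.59)) [[737.9 326.2  34. ]]
t disc? (np.int32(34), np.float64(188.59), np.float64(195.32)) [[638.1 254.1  34. ]]
t disc? (np.int32(38), np.float64(220.63), np.float64(267.87)) [[458.2 165.2  34. ]]
```

View pics/m4.png

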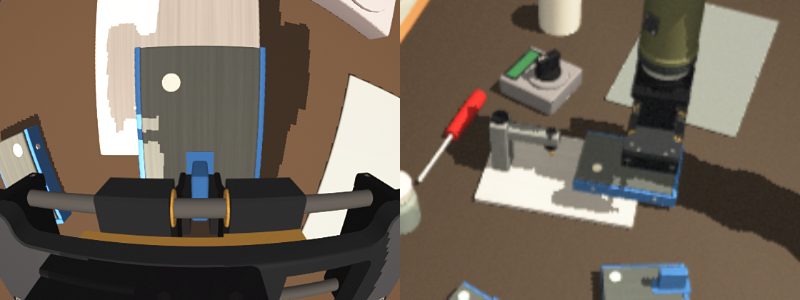

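Request:
send_rows(
  xyz=[
    [0,0,-1],
    [4,0,-1],
    [10,0,-1],
    [16,0,-1],
    [23,0,-1],
    [30,0,-1],
    [36,0,-1],
    [41,0,-1],
    [45,0,-1],
    [45,0,-1],
  ],
  dr=[
    [0,0,0],
    [0,0,0],
    [0,0,0],
    [0,0,0],
    [0,0,0],
    [0,0,0],
    [0,0,0],
    [0,0,0],
    [0,0,0],
    [0,0,0],
  ],
)

```text
time: 10.6
position: [0.4987, -0.0273, 0.0682]
tool_rot: [3.138, 0.142, -0.01]
ft_force: [-7.9, -0.5, 11.3]
grip_width: 0.135
grip_force: 50.0
```

```bash
cat >> h.py <<'E'
def proj(n,P):
    c=calibration(n);f=cam(n)[0];K=np.array([[f,0,c['cx']],[0,f,c['cy']],[0,0,1]])
    return cv2.projectPoints(np.float64(P).reshape(-1,1,3),c['rvec'],c['tvec'],K,None)[0][:,0]
E
python3 - <<'E'
from h import *
look('5',0.034)
p=proj('side',[[.6009,.0044,.043],[.6009,.0044,.034]]);print(p)
im=get_image('side')[...,::-1];x,y=p[0].astype(int);cv2.imwrite('pics/n5.png',cv2.resize(im[y-40:y+40,x-50:x+50],(800,640),interpolation=cv2.INTER_NEAREST)[:600]);print(x-50,y-40)
i=im.astype(int)
for k in cen(i[y-40:y+60,x-60:x+60].min(2)>215): print(k, cast('side',[k[1]+x-60,k[2]+y-40],.034)*1000)
E
```

```text
t10.60 pos [498.7 -27.3  68.2] yaw 5.17 tilt [-0.0062 -0.0011] F [-7.9 -0.5 11.3] w 11.7 gf 50.0
w disc? (np.int32(406), np.float64(239.28), np.float64(114.76)) [[573.1   1.6  34. ]]
blue [220. 289.] [416.09051514 167.83691406] 115.19734191894531 74.25279235839844 18.856897354125977
  disc (np.int32(38), np.float64(220.63), np.float64(267.87)) [[458.7 167.   22. ]]
blue [185. 209.] [602.82806396 264.54379272] 107.4271011352539 43.69443893432617 -16.244979858398438
  disc (np.int32(34), np.float64(188.59), np.float64(195.32)) [[640.6 256.9  22. ]]
t disc? (np.int32(29), np.float64(162.72), np.float64(156.59)) [[737.9 326.2  34. ]]
t disc? (np.int32(34), np.float64(188.59), np.float64(195.32)) [[638.1 254.1  34. ]]
t disc? (np.int32(27), np.float64(308.63), np.float64(202.93)) [[624.5 -48.4  34. ]]
t disc? (np.int32(38), np.float64(220.63), np.float64(267.87)) [[458.2 165.2  34. ]]
t disc? (np.int32(28), np.float64(275.5), np.float64(266.64)) [[464.2  30.7  34. ]]
[[281.40362907 212.7973565 ]
 [281.40644875 214.9514931 ]]
231 172
(np.int32(3), np.float64(0.33), np.float64(38.33)) [[767.01554842  39.01663718  34.        ]]
(np.int32(912), np.float64(59.89), np.float64(63.6)) [[579.95887468  74.70274259  34.        ]]
(np.int32(4), np.float64(73.25), np.float64(60.25)) [[549.31799103  52.88853745  34.        ]]
```

View pics/n5.png

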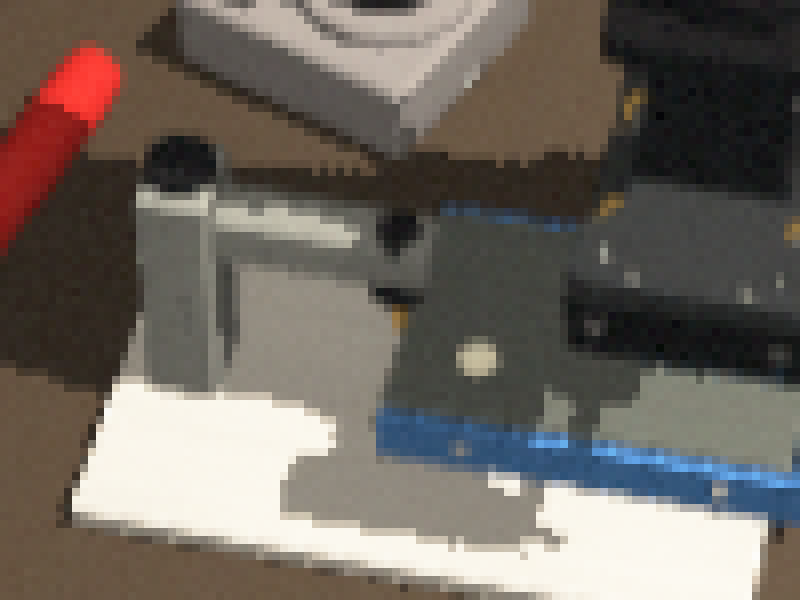

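Request:
send_rows(
  xyz=[
    [3,0,-1],
    [7,0,-1],
    [12,0,-1],
    [17,0,-1],
    [21,0,-1],
    [24,0,-1],
    [26,0,-1],
    [27,0,-1],
    [27,0,-1],
    [27,0,-1],
  ],
  dr=[
    [0,0,0],
    [0,0,0],
    [0,0,0],
    [0,0,0],
    [0,0,0],
    [0,0,0],
    [0,0,0],
    [0,0,0],
    [0,0,0],
    [0,0,0],
  ],
)

```text
time: 11.63
position: [0.5274, -0.0242, 0.0694]
tool_rot: [3.138, 0.143, -0.001]
ft_force: [0.4, -0.1, -3.8]
grip_width: 0.135
grip_force: 50.0
```

```bash
cat >> h.py <<'E'
N=np.array([600.9,4.4])
def disc(tag):  # drive on bed: disc vs needle in world mm; from wrist and side
    s=st();C=cam('wrist',s);im=get_image('wrist');cv2.imwrite(f'pics/w{tag}.png',im[...,::-1])
    M=R.from_rotvec(s['tool_rot']).as_matrix()
    for k in cen(im.min(2)>np.percentile(im[60:150,180:380].min(2),50)+60):
        if 150<k[0]<900:
            p=cast('wrist',k[1:],.034,C)[0]*1000;d=N-p[:2];print('w',k,p.round(1),'todo tool',(M[:2,:2].T@d).round(1))
    im=get_image('side');cv2.imwrite(f'pics/s{tag}.png',im[...,::-1]);i=im[195:240,255:320].astype(int);m=(i.min(2)>130)
    for k in cen(m):
        if 10<k[0]<60:
            p=cast('side',[k[1]+255,k[2]+195],.034)[0]*1000;d=N-p[:2];print('s',k,p.round(1),'todo tool',(M[:2,:2].T@d).round(1))
    cv2.imwrite(f'pics/n{tag}.png',cv2.resize(im[172:247,231:331,::-1],(800,600),interpolation=cv2.INTER_NEAREST))
E
python3 - <<'E'
from h import *
print(cast('side',[290.5,217],.034)*1000)
disc('6')
E
```

```text
[[574.64004636   3.98084643  34.        ]]
t11.63 pos [527.4 -24.2  69.4] yaw 5.21 tilt [-0.0004 -0.0001] F [ 0.4 -0.1 -3.8] w 11.8 gf 50.0
w (np.int32(278), np.float64(288.21), np.float64(173.89)) [571.  -25.3  34. ] todo tool [ 32.5 -26.8]
w (np.int32(264), np.float64(279.77), np.float64(269.29)) [511.1 -26.   34. ] todo tool [ 92.2 -22.1]
w (np.int32(765), np.float64(426.56), np.float64(389.98)) [ 397.9 -165.4   34. ] todo tool [ 217.6 -150.7]
s (np.int32(26), np.float64(4.27), np.float64(3.23)) [681.1 -37.5  34. ] todo tool [-76.1 -49. ]
s (np.int32(11), np.float64(25.0), np.float64(20.0)) [604.6   5.8  34. ] todo tool [-3.8  1. ]
s (np.int32(12), np.float64(28.67), np.float64(35.17)) [578.5  54.6  34. ] todo tool [17.7 52. ]
```

View pics/n6.png

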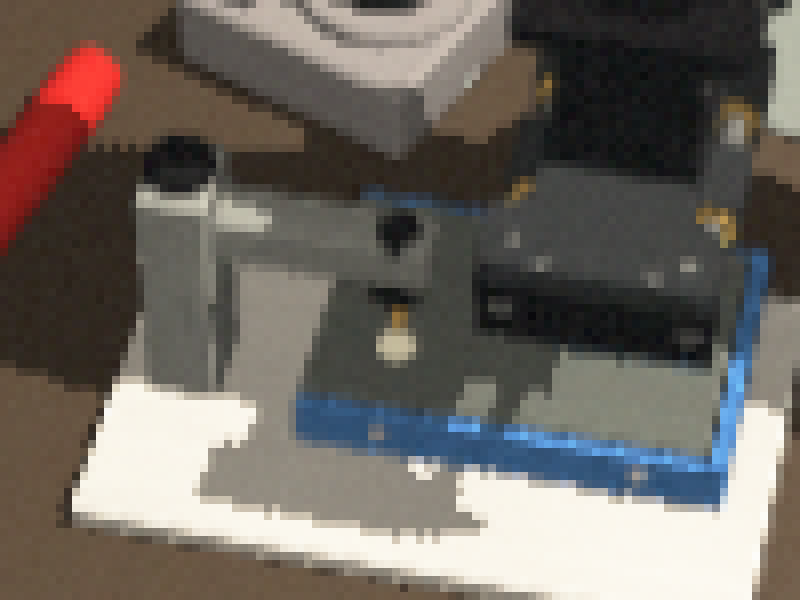

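Request:
send_rows(
  xyz=[
    [0,0,1],
    [0,0,1.5],
    [0,0,1.5],
    [0,0,1.5],
    [0,0,1.5],
    [0,0,1.5],
    [0,0,1.5],
    [0,0,1.5],
    [0,0,1.5],
    [0,0,1.5],
  ],
  dr=[
    [0,0,0],
    [0,0,0],
    [0,0,0],
    [0,0,0],
    [0,0,0],
    [0,0,0],
    [0,0,0],
    [0,0,0],
    [0,0,0],
    [0,0,0],
  ],
)

```text
time: 12.57
position: [0.5275, -0.0244, 0.0682]
tool_rot: [3.138, 0.143, -0.001]
ft_force: [-3.1, 0.1, 2.5]
grip_width: 0.133
grip_force: 50.0
```

Request:
send_rows(
  xyz=[
    [0,0,0],
    [0,0,0],
    [0,0,0],
    [0,0,0],
    [0,0,0],
    [0,0,0],
    [0,0,0],
    [0,0,0],
    [0,0,0],
    [0,0,0],
  ],
  dr=[
    [0,0,0],
    [0,0,0],
    [0,0,0],
    [0,0,0],
    [0,0,0],
    [0,0,0],
    [0,0,0],
    [0,0,0],
    [0,0,0],
    [0,0,0],
  ],
  jaw=28,
)

```text
time: 13.4
position: [0.5276, -0.0243, 0.068]
tool_rot: [3.138, 0.143, -0.0]
ft_force: [-0.5, -0.4, 0.0]
grip_width: 0.323
grip_force: 0.0
```

Request:
send_rows(
  xyz=[
    [0,0,2],
    [0,0,5],
    [0,0,7],
    [0,0,7],
    [0,0,7],
    [0,0,7],
    [0,0,7],
    [0,0,7],
    [0,0,7],
    [0,0,7],
  ],
  dr=[
    [0,0,0],
    [0,0,0],
    [0,0,0],
    [0,0,0],
    [0,0,0],
    [0,0,0],
    [0,0,0],
    [0,0,0],
    [0,0,0],
    [0,0,0],
  ],
)

```text
time: 14.23
position: [0.5276, -0.0243, 0.0611]
tool_rot: [3.138, 0.143, 0.0]
ft_force: [-0.8, -0.4, 0.3]
grip_width: 0.318
grip_force: 0.0
```

Run:
```python
from h import *
s=st()
im=get_image('side');cv2.imwrite('pics/n7.png',cv2.resize(im[172:247,231:331,::-1],(800,600),interpolation=cv2.INTER_NEAREST))
i=im[207:224,271:291].astype(int);m=(i[...,0]>120)&(i[...,2]>95)
for k in cen(m):
    if k[0]>5: print(k,k[1]+271,k[2]+207,cast('side',[k[1]+271,k[2]+207],.034)*1000)
```

```text
t14.23 pos [527.6 -24.3  61.1] yaw 5.20 tilt [ 0.0001 -0.0001] F [-0.8 -0.4  0.3] w 27.6 gf 0.0
(np.int32(18), np.float64(9.0), np.float64(7.67)) 280.0 214.67 [[604.94247979   4.589929    34.        ]]
```

Request:
send_rows(
  xyz=[
    [0,0,0],
    [0,0,0],
    [0,0,0],
    [0,0,0],
    [0,0,0],
    [0,0,0],
    [0,0,0],
    [0,0,0],
    [0,0,0],
    [0,0,0],
  ],
  dr=[
    [0,0,0],
    [0,0,0],
    [0,0,0],
    [0,0,0],
    [0,0,0],
    [0,0,0],
    [0,0,0],
    [0,0,0],
    [0,0,0],
    [0,0,0],
  ],
  jaw=0,
  grip_force=55,
)

```text
time: 15.12
position: [0.5276, -0.0243, 0.061]
tool_rot: [3.138, 0.143, -0.0]
ft_force: [0.4, -0.1, 0.3]
grip_width: 0.133
grip_force: 55.0
```

Request:
send_rows(
  xyz=[
    [-0.5,0,0],
    [-1,0,0],
    [-2,0,0],
    [-2,0,0],
    [-2,0,0],
    [-2,0,0],
    [-2,0,0],
    [-2,0,0],
    [-2,0,0],
    [-2,0,0],
  ],
  dr=[
    [0,0,0],
    [0,0,0],
    [0,0,0],
    [0,0,0],
    [0,0,0],
    [0,0,0],
    [0,0,0],
    [0,0,0],
    [0,0,0],
    [0,0,0],
  ],
)

```text
time: 15.95
position: [0.5256, -0.0244, 0.061]
tool_rot: [3.138, 0.143, -0.0]
ft_force: [1.1, 0.4, -0.8]
grip_width: 0.133
grip_force: 55.0
```

Request:
send_rows(
  xyz=[
    [0,0,0],
    [0,0,0],
    [0,0,0],
    [0,0,0],
    [0,0,0],
    [0,0,0],
    [0,0,0],
    [0,0,0],
    [0,0,0],
    [0,0,0],
  ],
  dr=[
    [0,0,0],
    [0,0,0],
    [0,0,0],
    [0,0,0],
    [0,0,0],
    [0,0,0],
    [0,0,0],
    [0,0,0],
    [0,0,0],
    [0,0,0],
  ],
)

```text
time: 16.78
position: [0.5256, -0.0244, 0.061]
tool_rot: [3.138, 0.143, -0.0]
ft_force: [1.0, 0.5, -1.1]
grip_width: 0.134
grip_force: 55.0
```

Request:
send_rows(
  xyz=[
    [0,0,0],
    [0,0,0],
    [0,0,0],
    [0,0,0],
    [0,0,0],
    [0,0,0],
    [0,0,0],
    [0,0,0],
    [0,0,0],
    [0,0,0],
  ],
  dr=[
    [0,0,0],
    [0,0,0],
    [0,0,0],
    [0,0,0],
    [0,0,0],
    [0,0,0],
    [0,0,0],
    [0,0,0],
    [0,0,0],
    [0,0,0],
  ],
)

```text
time: 17.62
position: [0.5256, -0.0244, 0.061]
tool_rot: [-3.138, -0.143, 0.0]
ft_force: [1.1, 1.9, 0.1]
grip_width: 0.133
grip_force: 55.0
```

Run:
```python
from h import *
s=st()
im=get_image('side');cv2.imwrite('pics/n8.png',cv2.resize(im[172:247,231:331,::-1],(800,600),interpolation=cv2.INTER_NEAREST))
print(im[210:220,274:290].min(2))
# mat placements: centres in mat frame
a=np.radians(-5.2);Rm=np.array([[np.cos(a),-np.sin(a)],[np.sin(a),np.cos(a)]]);M=np.array([443,-320.2])
for n,c,t in(('L',(0,-95),-35),('M',(0,15),-34),('S',(0,95),-30)):
    print(n,M+Rm@c,'tab',M+Rm@(np.array(c)+[t,0]))
```

```text
t17.62 pos [525.6 -24.4  61. ] yaw 5.20 tilt [-0. -0.] F [1.1 1.9 0.1] w 11.6 gf 55.0
[[ 62  62  58  61  57  39  37  40  50  64  62  63  63  65  63  60]
 [ 65  62  64  64  61  56  58  54  61  64  63  61  63  63  62  58]
 [ 64  63  66  63  62  62  58  53  64  62  64  63  60  66  65  61]
 [ 61  62  62  61  59  75  99 103  90  72  66  64  64  63  61  62]
 [ 63  63  63  60  70 123 155 157 141  98  67  64  63  61  64  66]
 [ 66  65  64  63  81 154 159 158 154 112  71  62  61  63  60  60]
 [ 62  64  64  64  67 136 149 147 143 103  67  64  61  63  65  62]
 [ 60  67  65  64  61  79 113 116 100  65  64  63  63  61  62  62]
 [ 60  62  64  65  63  61  63  62  61  61  63  62  60  63  64  62]
 [ 67  61  65  62  66  64  64  62  63  67  62  60  65  63  63  63]]
L [ 434.38990488 -414.80901787] tab [ 399.53395093 -411.63687756]
M [ 444.3594887  -305.26173402] tab [ 410.49941915 -302.18022629]
S [ 451.61009512 -225.59098213] tab [ 421.73356316 -222.87200473]
```

Request:
send_rows(
  xyz=[
    [-3,0,-2],
    [-10,0,-2],
    [-20,0,-2],
    [-32,0,-2],
    [-45,0,-2],
    [-58,0,-2],
    [-68,0,-3],
    [-74,0,-8],
    [-76,0,-16],
    [-76,0,-24],
  ],
  dr=[
    [0,0,0],
    [0,0,0],
    [0,0,0],
    [0,0,0],
    [0,0,0],
    [0,0,0],
    [0,0,0],
    [0,0,0],
    [0,0,0],
    [0,0,0],
  ],
)

```text
time: 18.5
position: [0.4491, -0.0316, 0.0856]
tool_rot: [3.138, 0.142, -0.001]
ft_force: [0.0, -0.8, -3.3]
grip_width: 0.134
grip_force: 55.0
```

Request:
send_rows(
  xyz=[
    [-2,10,0],
    [-6,26,0],
    [-10,46,0],
    [-15,67,0],
    [-20,89,0],
    [-25,111,0],
    [-30,133,0],
    [-34,153,0],
    [-38,171,0],
    [-42,187,0],
  ],
  dr=[
    [0,0,0.01],
    [0,0,0.03],
    [0,0,0.05],
    [0,0,0.07],
    [0,0,0.09],
    [0,0,0.11],
    [0,0,0.13],
    [0,0,0.15],
    [0,0,0.17],
    [0,0,0.182],
  ],
)

```text
time: 19.33
position: [0.4245, -0.2239, 0.0848]
tool_rot: [3.138, -0.148, -0.0]
ft_force: [0.1, -0.5, -3.3]
grip_width: 0.134
grip_force: 55.0
```

Request:
send_rows(
  xyz=[
    [-1,20,0],
    [-2,45,0],
    [-3,70,0],
    [-4,95,0],
    [-5,120,0],
    [-6,145,0],
    [-7,168,0],
    [-7,184,0],
    [-7,192,0],
    [-7,192,0],
  ],
  dr=[
    [0,0,0],
    [0,0,0],
    [0,0,0],
    [0,0,0],
    [0,0,0],
    [0,0,0],
    [0,0,0],
    [0,0,0],
    [0,0,0],
    [0,0,0],
  ],
)

```text
time: 20.17
position: [0.3999, -0.4139, 0.0847]
tool_rot: [3.138, -0.148, -0.0]
ft_force: [0.5, 1.0, -3.6]
grip_width: 0.133
grip_force: 55.0
```

Run:
```python
from h import *
s=st(); go(401.5,-411.8,57,-5.2)
im=get_image('wrist');cv2.imwrite('pics/w9.png',im[...,::-1]);t=get_image('top');cv2.imwrite('pics/t9.png',t[...,::-1]);blues(t,'top',cam('top'),zc=.018)
cv2.imwrite('pics/m9.png',cv2.resize(np.hstack([im,t])[...,::-1],(800,300)))
```

```text
t20.17 pos [ 399.9 -413.9   84.7] yaw -5.38 tilt [-0.0002 -0.0001] F [ 0.5  1.  -3.6] w 11.6 gf 55.0
go xyz [ 1.4 -2.2 27.7] dr [ 0.     0.    -0.003]
blue [220. 289.] [416.08422852 168.44117737] 115.62207794189453 74.52658081054688 18.856891632080078
  disc (np.int32(38), np.float64(220.63), np.float64(267.87)) [[458.8 167.6  18. ]]
blue [185. 209.] [603.49279785 265.45794678] 107.8214111328125 43.76353073120117 -16.028724670410156
  disc (np.int32(34), np.float64(188.59), np.float64(195.32)) [[641.4 257.8  18. ]]
```

View pics/m9.png

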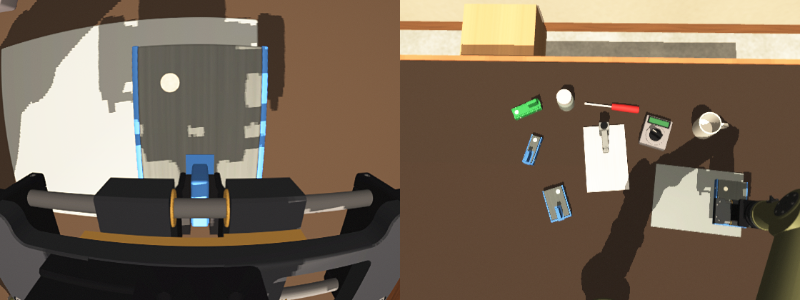

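Request:
send_rows(
  xyz=[
    [1,-1,6],
    [1,-2,12],
    [1,-2,18],
    [1,-2,23],
    [1,-2,26],
    [1,-2,27],
    [1,-2,28],
    [1,-2,28],
    [1,-2,28],
    [1,-2,28],
  ],
  dr=[
    [0,0,0],
    [0,0,0],
    [0,0,0],
    [0,0,0],
    [0,0,0],
    [0,0,0],
    [0,0,0],
    [0,0,0],
    [0,0,0],
    [0,0,0],
  ],
)

```text
time: 21.1
position: [0.4019, -0.4103, 0.0574]
tool_rot: [3.138, -0.143, 0.001]
ft_force: [-0.8, 0.4, -3.2]
grip_width: 0.131
grip_force: 55.0
```

Request:
send_rows(
  xyz=[
    [0,0,1],
    [0,0,1],
    [0,0,1],
    [0,0,1],
    [0,0,1],
    [0,0,1],
    [0,0,1],
    [0,0,1],
    [0,0,1],
    [0,0,1],
  ],
  dr=[
    [0,0,0],
    [0,0,0],
    [0,0,0],
    [0,0,0],
    [0,0,0],
    [0,0,0],
    [0,0,0],
    [0,0,0],
    [0,0,0],
    [0,0,0],
  ],
  jaw=50,
)

```text
time: 21.93
position: [0.4017, -0.4101, 0.0561]
tool_rot: [3.138, -0.143, -0.0]
ft_force: [0.6, 0.3, -0.9]
grip_width: 0.569
grip_force: 0.0
```

Request:
send_rows(
  xyz=[
    [0,0,-5],
    [0,0,-20],
    [0,0,-45],
    [0,0,-75],
    [0,0,-105],
    [0,0,-110],
    [0,0,-110],
    [0,0,-110],
    [0,0,-110],
    [0,0,-110],
  ],
  dr=[
    [0,0,0],
    [0,0,0],
    [0,0,0],
    [0,0,0],
    [0,0,0],
    [0,0,0],
    [0,0,0],
    [0,0,0],
    [0,0,0],
    [0,0,0],
  ],
)

```text
time: 22.77
position: [0.4009, -0.4093, 0.1644]
tool_rot: [-3.136, 0.143, 0.003]
ft_force: [0.0, 0.1, -0.2]
grip_width: 0.576
grip_force: 0.0
```

Request:
send_rows(
  xyz=[
    [47,-358,0],
    [47,-358,0],
    [47,-358,0],
    [47,-358,0],
    [47,-358,0],
    [47,-358,0],
    [47,-358,0],
    [47,-358,0],
    [47,-358,0],
    [47,-358,0],
  ],
  dr=[
    [0,0,0],
    [0,0,0],
    [0,0,0],
    [0,0,0],
    [0,0,0],
    [0,0,0],
    [0,0,0],
    [0,0,0],
    [0,0,0],
    [0,0,0],
  ],
)

```text
time: 23.6
position: [0.4817, -0.0501, 0.1655]
tool_rot: [-3.136, 0.127, 0.001]
ft_force: [0.6, 0.4, 0.1]
grip_width: 0.575
grip_force: 0.0
```

Request:
send_rows(
  xyz=[
    [-96,-217,0],
    [-96,-217,0],
    [-96,-217,0],
    [-96,-217,0],
    [-96,-217,0],
    [-96,-217,0],
    [-96,-217,0],
    [-96,-217,0],
    [-96,-217,0],
    [-96,-217,0],
  ],
  dr=[
    [0,0,-0.06],
    [0,0,-0.12],
    [0,0,-0.18],
    [0,0,-0.24],
    [0,0,-0.3],
    [0,0,-0.36],
    [0,0,-0.424],
    [0,0,-0.424],
    [0,0,-0.424],
    [0,0,-0.424],
  ],
)

```text
time: 24.43
position: [0.4055, 0.1656, 0.1655]
tool_rot: [3.099, 0.514, -0.002]
ft_force: [-0.0, 0.1, -0.8]
grip_width: 0.574
grip_force: 0.0
```

Run:
```python
from h import *
s=st();C=cam('wrist',s);im=get_image('wrist');cv2.imwrite('pics/w10.png',im[...,::-1]);blues(im,'wrist',C,amin=800)
for k in cen(im.min(2)>220):
    if 60<k[0]<900: print('w',k,(cast('wrist',k[1:],.024,C)*1000).round(1))
t=get_image('top');cv2.imwrite('pics/t10.png',t[...,::-1]);blues(t,'top',cam('top'),zc=.018)
go(392.2,160.6,50,18.9)
```

```text
t24.43 pos [405.5 165.6 165.5] yaw 18.85 tilt [-0.001  -0.0003] F [-0.   0.1 -0.8] w 50.0 gf 0.0
blue [280. 187.] [412.63900757 167.47137451] 124.19859313964844 74.1628189086914 18.91905975341797
  disc (np.int32(236), np.float64(298.5), np.float64(145.0)) [[459.5 166.5  24. ]]
w (np.int32(204), np.float64(298.41), np.float64(145.17)) [[459.3 166.5  24. ]]
blue [225. 305.] [367.65817261 152.3142395 ] 72.64340209960938 14.691405296325684 -75.60813236236572
blue [458. 291.] [ 434.2227478  -415.73242188] 151.05224609375 106.81563568115234 -5.065681457519531
  disc (np.int32(40), np.float64(450.18), np.float64(264.05)) [[ 480.9 -400.2   18. ]]
blue [185. 209.] [603.51037598 265.50466919] 107.82324981689453 43.85557174682617 -16.244956970214844
  disc (np.int32(34), np.float64(188.59), np.float64(195.32)) [[641.4 257.8  18. ]]
go xyz [-14.3   0.5 115.7] dr [-0.     0.001 -0.001]
```

Request:
send_rows(
  xyz=[
    [-13,0.5,20],
    [-13,0.5,45],
    [-13,0.5,70],
    [-13,0.5,90],
    [-13,0.5,105],
    [-13,0.5,112],
    [-13,0.5,115],
    [-13,0.5,115],
    [-13,0.5,115],
    [-13,0.5,115],
  ],
  dr=[
    [0,0,0],
    [0,0,0],
    [0,0,0],
    [0,0,0],
    [0,0,0],
    [0,0,0],
    [0,0,0],
    [0,0,0],
    [0,0,0],
    [0,0,0],
  ],
)

```text
time: 25.37
position: [0.3941, 0.1624, 0.0519]
tool_rot: [3.098, 0.52, 0.003]
ft_force: [-0.0, -0.8, -0.0]
grip_width: 0.574
grip_force: 0.0
```

Run:
```python
from h import *
s=st();go(393.6,160.9,51,18.9)
```

```text
t25.37 pos [394.1 162.4  51.9] yaw 19.04 tilt [0.0018 0.    ] F [-0.  -0.8 -0. ] w 49.9 gf 0.0
go xyz [-1.   1.3  0.9] dr [ 0.001 -0.002  0.002]
```

Request:
send_rows(
  xyz=[
    [0,1,1],
    [0,1,1],
    [0,1,1],
    [0,1,1],
    [0,1,1],
    [0,1,1],
    [0,1,1],
    [0,1,1],
    [0,1,1],
    [0,1,1],
  ],
  dr=[
    [0,0,0],
    [0,0,0],
    [0,0,0],
    [0,0,0],
    [0,0,0],
    [0,0,0],
    [0,0,0],
    [0,0,0],
    [0,0,0],
    [0,0,0],
  ],
  jaw=0,
  grip_force=55,
)

```text
time: 26.2
position: [0.3935, 0.1613, 0.05]
tool_rot: [3.098, 0.52, -0.0]
ft_force: [0.6, 0.2, 0.8]
grip_width: 0.133
grip_force: 55.0
```

Request:
send_rows(
  xyz=[
    [0,0,0],
    [0,0,0],
    [0,0,0],
    [0,0,-2],
    [0,0,-6],
    [0,0,-11],
    [0,0,-16],
    [0,0,-21],
    [0,0,-24],
    [0,0,-24],
  ],
  dr=[
    [0,0,0],
    [0,0,0],
    [0,0,0],
    [0,0,0],
    [0,0,0],
    [0,0,0],
    [0,0,0],
    [0,0,0],
    [0,0,0],
    [0,0,0],
  ],
)

```text
time: 27.03
position: [0.3942, 0.1615, 0.0749]
tool_rot: [3.098, 0.52, 0.003]
ft_force: [0.0, 0.5, -2.0]
grip_width: 0.133
grip_force: 55.0
```

Request:
send_rows(
  xyz=[
    [1,8,0],
    [3,24,0],
    [5,45,0],
    [8,70,0],
    [10,95,0],
    [13,120,0],
    [15,142,0],
    [17,158,0],
    [18,167,0],
    [18,169,0],
  ],
  dr=[
    [0,0,0.02],
    [0,0,0.05],
    [0,0,0.08],
    [0,0,0.11],
    [0,0,0.14],
    [0,0,0.17],
    [0,0,0.2],
    [0,0,0.22],
    [0,0,0.239],
    [0,0,0.239],
  ],
)

```text
time: 27.87
position: [0.4664, 0.0054, 0.0738]
tool_rot: [-3.138, -0.14, 0.0]
ft_force: [-0.2, 0.9, -1.8]
grip_width: 0.132
grip_force: 55.0
```

Run:
```python
from h import *
look('11');go(466,8.2,62,5.2)
```

```text
t27.87 pos [466.4   5.4  73.8] yaw 5.12 tilt [-0.0002  0.0003] F [-0.2  0.9 -1.8] w 11.5 gf 55.0
w disc? (np.int32(709), np.float64(537.57), np.float64(24.04)) [[ 635.9 -153.4   47.8]]
w disc? (np.int32(330), np.float64(202.63), np.float64(137.22)) [[527.8  52.4  47.8]]
w disc? (np.int32(492), np.float64(310.21), np.float64(138.51)) [[531.7  -5.1  47.8]]
w disc? (np.int32(742), np.float64(469.01), np.float64(312.7)) [[ 426.  -136.7   47.8]]
blue [458. 291.] [ 434.21530151 -414.22589111] 150.52853393554688 106.43622589111328 -5.144645690917969
  disc (np.int32(40), np.float64(450.18), np.float64(264.05)) [[ 480.7 -398.7   22. ]]
blue [185. 209.] [602.82806396 264.54379272] 107.4271011352539 43.69443893432617 -16.244979858398438
  disc (np.int32(34), np.float64(188.59), np.float64(195.32)) [[640.6 256.9  22. ]]
t disc? (np.int32(29), np.float64(162.72), np.float64(156.59)) [[733.8 322.   47.8]]
t disc? (np.int32(34), np.float64(188.59), np.float64(195.32)) [[635.3 250.9  47.8]]
t disc? (np.int32(21), np.float64(287.76), np.float64(221.33)) [[574.9   2.9  47.8]]
t disc? (np.int32(37), np.float64(450.43), np.float64(264.05)) [[ 479.2 -389.7   47.8]]
go xyz [ 0.6  0.5 11.9] dr [-0.001  0.001  0.004]
```

Request:
send_rows(
  xyz=[
    [0,-1,2],
    [0,-2,5],
    [0,-3,8],
    [0,-3,10],
    [0,-3,12],
    [0,-3,13],
    [0,-3,13],
    [0,-3,13],
    [0,-3,13],
    [0,-3,13],
  ],
  dr=[
    [0,0,0],
    [0,0,0],
    [0,0,0],
    [0,0,0],
    [0,0,0],
    [0,0,0],
    [0,0,0],
    [0,0,0],
    [0,0,0],
    [0,0,0],
  ],
)

```text
time: 28.85
position: [0.4656, 0.0104, 0.0612]
tool_rot: [3.138, 0.147, 0.0]
ft_force: [-0.6, 0.5, -1.6]
grip_width: 0.133
grip_force: 55.0
```

Request:
send_rows(
  xyz=[
    [3,0,0],
    [9,0,0],
    [17,0,0],
    [26,0,0],
    [35,0,0],
    [44,0,0],
    [52,0,0],
    [58,0,0],
    [62,0,0],
    [64,0,0],
  ],
  dr=[
    [0,0,0],
    [0,0,0],
    [0,0,0],
    [0,0,0],
    [0,0,0],
    [0,0,0],
    [0,0,0],
    [0,0,0],
    [0,0,0],
    [0,0,0],
  ],
)

```text
time: 29.68
position: [0.5298, 0.0168, 0.0609]
tool_rot: [-3.138, -0.148, 0.0]
ft_force: [-0.7, 0.5, -1.6]
grip_width: 0.132
grip_force: 55.0
```

```bash
cat >> h.py <<'E'
def meas(tag,z=.034):
    s=st();M=R.from_rotvec(s['tool_rot']).as_matrix()
    for n in('wrist','side'):
        C=cam(n,s) if n=='wrist' else cam(n);im=get_image(n);cv2.imwrite(f'pics/{n}{tag}.png',im[...,::-1])
        box=(90,190,200,400) if n=='wrist' else (200,230,262,305)
        g=im[box[0]:box[1],box[2]:box[3]].min(2)
        for th in ((130,) if n=='side' else (150,200,225)):
          for k in cen(g>th):
            if (10<k[0]<40 if n=='side' else 150<k[0]<700):
              p=cast(n,[k[1]+box[2],k[2]+box[0]],z,C)[0]*1000;print(n,th,k[0],k[1]+box[2],k[2]+box[0],p.round(1),'todo tool',(M[:2,:2].T@(N-p[:2])).round(1))
        if n=='side':
            cv2.imwrite(f'pics/n{tag}.png',cv2.resize(im[172:247,231:331,::-1],(800,600),interpolation=cv2.INTER_NEAREST)); print(im[209:220,274:294].min(2))
E
python3 - <<'E'
from h import *
meas('12')
E
```

```text
t29.68 pos [529.8  16.8  60.9] yaw 5.39 tilt [-0.0002  0.0004] F [-0.7  0.5 -1.6] w 11.5 gf 55.0
wrist 150 182 285.78 184.6 [568.7  17.   34. ] todo tool [30.9 15.5]
wrist 200 165 210.73 106.78 [607.6  60.9  34. ] todo tool [-12.   55.7]
wrist 200 251 206.17 150.96 [583.5  61.8  34. ] todo tool [12.  58.8]
wrist 200 152 363.3 155.05 [589.5 -23.6  34. ] todo tool [ 14.  -26.8]
wrist 200 236 206.52 181.19 [566.7  60.7  34. ] todo tool [28.7 59.3]
wrist 200 234 363.12 182.48000000000002 [574.3 -25.7  34. ] todo tool [ 29.3 -27.5]
wrist 225 231 206.31 151.11 [583.4  61.7  34. ] todo tool [12.  58.7]
wrist 225 229 206.4 181.31 [566.7  60.8  34. ] todo tool [28.8 59.3]
wrist 225 216 363.02 182.62 [574.2 -25.7  34. ] todo tool [ 29.4 -27.5]
[[131 130 131  98  64  39  18  23  42  80 125 127 124 127  88  59  55  53
   66  70]
 [131 132 132 127 110  69  43  43  92 126 128 127 120 112  84  61  55  63
   66  71]
 [129 174 134 134  87  79  64  68 107 122 127 126  90  64  68  70  69  72
   71  69]
 [126 217 138 142  80  64  57  54  64  52  58  72  65  69  68  73  72  70
   66  70]
 [131 130 129  80  66  65  60  68  72  69  70  61  63  70  69  71  69  68
   69  69]
 [130 130 127  74  67  66  83 112 116 114  85  63  69  69  74  75  62  70
   68  68]
 [128 130 100  69  65  64 124 156 158 157 119  72  64  68  97 106  69  68
   69  70]
 [127 131  78  65  63  62 141 157 159 158 129  77  68  68 109 126  84  71
   68  68]
 [128 121  79  66  66  65  95 137 145 145 110  73  70  69  67  71  68  69
   90  72]
 [127 104  67  65  65  66  65  78  97 100  61  54  64  70  68  70  72  65
  133 108]
 [128 100  71  67  62  67  64  65  64  64  47  37  46  53  54  65  67  65
  108 125]]
```

Run:
```python
from h import *
print(cast('side',[[281.97,215.78],[281,215.1],[281.4,214.95]],.034)*1000)
im=cv2.imread('pics/wrist12.png');cv2.imwrite('pics/c12.png',cv2.resize(im[60:260,140:420],(800,571)))
```

```text
[[598.48125118   6.84518011  34.        ]
 [601.80898873   5.26565923  34.        ]
 [600.9187513    4.40015606  34.        ]]
```

View pics/c12.png

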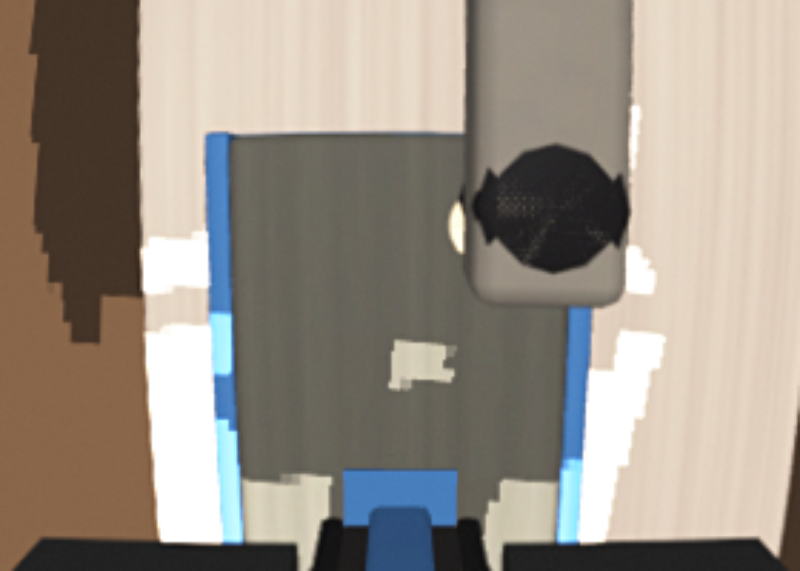

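Request:
send_rows(
  xyz=[
    [1,1,0],
    [3,2,0],
    [4,2.5,0],
    [4,2.5,0],
    [4,2.5,0.5],
    [4,2.5,1],
    [4,2.5,1],
    [4,2.5,1],
    [4,2.5,1],
    [4,2.5,1],
  ],
  dr=[
    [0,0,0],
    [0,0,0],
    [0,0,0],
    [0,0,0],
    [0,0,0],
    [0,0,0],
    [0,0,0],
    [0,0,0],
    [0,0,0],
    [0,0,0],
  ],
)

```text
time: 30.62
position: [0.5333, 0.0143, 0.0601]
tool_rot: [3.138, 0.147, -0.0]
ft_force: [-1.3, 0.0, -1.1]
grip_width: 0.126
grip_force: 55.0
```

Request:
send_rows(
  xyz=[
    [0,0,0],
    [0,0,0],
    [0,0,0],
    [0,0,0],
    [0,0,0],
    [0,0,0],
    [0,0,0],
    [0,0,0],
    [0,0,0],
    [0,0,0],
  ],
  dr=[
    [0,0,0],
    [0,0,0],
    [0,0,0],
    [0,0,0],
    [0,0,0],
    [0,0,0],
    [0,0,0],
    [0,0,0],
    [0,0,0],
    [0,0,0],
  ],
  jaw=26,
)

```text
time: 31.45
position: [0.5334, 0.0144, 0.06]
tool_rot: [3.138, 0.147, -0.0]
ft_force: [0.2, 0.1, 0.6]
grip_width: 0.298
grip_force: 0.0
```

```bash
cat >> h.py <<'E'
def sdisc(c0=274,c1=290):
    st();im=get_image('side');g=im[212:221,c0:c1].min(2).astype(float);w=np.clip(g-85,0,None)
    n,l,q,c=cv2.connectedComponentsWithStats((w>0).astype(np.uint8))
    for i in range(1,n):
        if q[i,4]>8:
            m=w*(l==i);v=np.array([(m.sum(0)*np.arange(c0,c1)).sum(),(m.sum(1)*np.arange(212,221)).sum()])/m.sum();print(q[i,4],v.round(2),(cast('side',v,.034)*1000).round(1))
E
python3 - <<'E'
from h import *
sdisc()
E
```

```text
t31.45 pos [533.4  14.4  60. ] yaw 5.37 tilt [-0.     -0.0001] F [0.2 0.1 0.6] w 25.9 gf 0.0
12 [274.41 214.09] [[620.4   7.3  34. ]]
21 [281.06 214.99] [[601.8   4.8  34. ]]
```

Request:
send_rows(
  xyz=[
    [0,0,0],
    [0,0,0],
    [0,0,0],
    [0,0,0],
    [0,0,0],
    [0,0,0],
    [0,0,0],
    [0,0,0],
    [0,0,0],
    [0,0,0],
  ],
  dr=[
    [0,0,0],
    [0,0,0],
    [0,0,0],
    [0,0,0],
    [0,0,0],
    [0,0,0],
    [0,0,0],
    [0,0,0],
    [0,0,0],
    [0,0,0],
  ],
)

```text
time: 32.33
position: [0.5334, 0.0144, 0.06]
tool_rot: [3.138, 0.147, -0.0]
ft_force: [0.5, -0.3, -0.0]
grip_width: 0.294
grip_force: 0.0
```

Request:
send_rows(
  xyz=[
    [0,0,0],
    [0,0,0],
    [0,0,0],
    [0,0,0],
    [0,0,0],
    [0,0,0],
    [0,0,0],
    [0,0,0],
    [0,0,0],
    [0,0,0],
  ],
  dr=[
    [0,0,0],
    [0,0,0],
    [0,0,0],
    [0,0,0],
    [0,0,0],
    [0,0,0],
    [0,0,0],
    [0,0,0],
    [0,0,0],
    [0,0,0],
  ],
)

```text
time: 33.17
position: [0.5334, 0.0144, 0.06]
tool_rot: [3.138, 0.147, -0.0]
ft_force: [0.3, 0.2, -0.3]
grip_width: 0.301
grip_force: 0.0
```

Request:
send_rows(
  xyz=[
    [0,0,0],
    [0,0,0],
    [0,0,0],
    [0,0,0],
    [0,0,0],
    [0,0,0],
    [0,0,0],
    [0,0,0],
    [0,0,0],
    [0,0,0],
  ],
  dr=[
    [0,0,0],
    [0,0,0],
    [0,0,0],
    [0,0,0],
    [0,0,0],
    [0,0,0],
    [0,0,0],
    [0,0,0],
    [0,0,0],
    [0,0,0],
  ],
  jaw=0,
  grip_force=55,
)

```text
time: 34.0
position: [0.5334, 0.0143, 0.06]
tool_rot: [3.138, 0.147, 0.0]
ft_force: [-0.1, 0.3, -0.5]
grip_width: 0.134
grip_force: 55.0
```

Request:
send_rows(
  xyz=[
    [-3,0,-2],
    [-10,0,-2],
    [-20,0,-2],
    [-32,0,-2],
    [-45,0,-2],
    [-58,0,-2],
    [-68,0,-3],
    [-74,0,-8],
    [-76,0,-16],
    [-76,0,-24],
  ],
  dr=[
    [0,0,0],
    [0,0,0],
    [0,0,0],
    [0,0,0],
    [0,0,0],
    [0,0,0],
    [0,0,0],
    [0,0,0],
    [0,0,0],
    [0,0,0],
  ],
)

```text
time: 34.83
position: [0.4571, 0.0071, 0.0847]
tool_rot: [3.137, 0.147, -0.0]
ft_force: [0.4, -0.8, -2.5]
grip_width: 0.132
grip_force: 55.0
```

Request:
send_rows(
  xyz=[
    [-2,8,0],
    [-5,22,0],
    [-9,38,0],
    [-13,55,0],
    [-17,73,0],
    [-21,91,0],
    [-25,109,0],
    [-28,125,0],
    [-31,140,0],
    [-34,152,0],
  ],
  dr=[
    [0,0,0.01],
    [0,0,0.03],
    [0,0,0.05],
    [0,0,0.07],
    [0,0,0.09],
    [0,0,0.11],
    [0,0,0.13],
    [0,0,0.15],
    [0,0,0.17],
    [0,0,0.185],
  ],
)

```text
time: 35.67
position: [0.4379, -0.1494, 0.084]
tool_rot: [3.138, -0.148, 0.0]
ft_force: [0.3, -0.2, -3.4]
grip_width: 0.133
grip_force: 55.0
```

Request:
send_rows(
  xyz=[
    [-1,16,0],
    [-2,36,0],
    [-3,57,0],
    [-4,78,0],
    [-5,99,0],
    [-5,119,0],
    [-5,137,0],
    [-5,150,0],
    [-5,156,0],
    [-5,156,0],
  ],
  dr=[
    [0,0,0],
    [0,0,0],
    [0,0,0],
    [0,0,0],
    [0,0,0],
    [0,0,0],
    [0,0,0],
    [0,0,0],
    [0,0,0],
    [0,0,0],
  ],
)

```text
time: 36.5
position: [0.4186, -0.3035, 0.0839]
tool_rot: [-3.138, 0.147, 0.0]
ft_force: [-0.7, -0.2, -2.8]
grip_width: 0.134
grip_force: 55.0
```

Run:
```python
from h import *
st();go(418.5,-303,55,-5.2)
im=get_image('wrist');t=get_image('top');blues(t,'top',cam('top'),zc=.018)
cv2.imwrite('pics/m13.png',cv2.resize(np.hstack([im,t])[...,::-1],(800,300)))
```

```text
t36.50 pos [ 418.6 -303.5   83.9] yaw -5.36 tilt [-0.0001  0.0001] F [-0.7 -0.2 -2.8] w 11.6 gf 55.0
go xyz [-0.1 -0.5 28.9] dr [-0.     0.    -0.003]
blue [436. 261.] [ 490.20336914 -363.26779175] 45.44305419921875 19.614171981811523 -1.9639816284179688
blue [185. 208.] [603.49279785 265.45794678] 107.8214111328125 43.76353073120117 -16.028724670410156
  disc (np.int32(34), np.float64(188.59), np.float64(195.32)) [[641.4 257.8  18. ]]
```

View pics/m13.png

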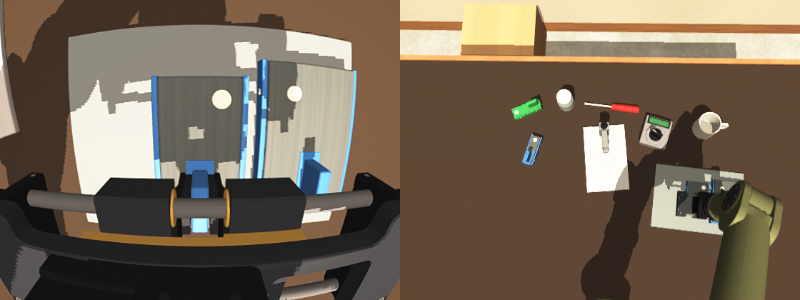

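Request:
send_rows(
  xyz=[
    [0,0,6],
    [0,0,12],
    [0,0,18],
    [0,0,23],
    [0,0,26],
    [0,0,28],
    [0,0,29],
    [0,0,29],
    [0,0,29],
    [0,0,29],
  ],
  dr=[
    [0,0,0],
    [0,0,0],
    [0,0,0],
    [0,0,0],
    [0,0,0],
    [0,0,0],
    [0,0,0],
    [0,0,0],
    [0,0,0],
    [0,0,0],
  ],
)

```text
time: 37.43
position: [0.4191, -0.3023, 0.0553]
tool_rot: [3.138, -0.143, 0.001]
ft_force: [1.1, 0.1, -1.9]
grip_width: 0.129
grip_force: 55.0
```

Request:
send_rows(
  xyz=[
    [0,0,0.5],
    [0,0,0.5],
    [0,0,0.5],
    [0,0,0.5],
    [0,0,0.5],
    [0,0,0.5],
    [0,0,0.5],
    [0,0,0.5],
    [0,0,0.5],
    [0,0,0.5],
  ],
  dr=[
    [0,0,0],
    [0,0,0],
    [0,0,0],
    [0,0,0],
    [0,0,0],
    [0,0,0],
    [0,0,0],
    [0,0,0],
    [0,0,0],
    [0,0,0],
  ],
  jaw=44,
)

```text
time: 38.27
position: [0.4189, -0.3021, 0.0545]
tool_rot: [3.138, -0.143, -0.0]
ft_force: [0.5, 0.3, -0.2]
grip_width: 0.506
grip_force: 0.0
```

Request:
send_rows(
  xyz=[
    [0,0,-5],
    [0,0,-20],
    [0,0,-45],
    [0,0,-75],
    [0,0,-105],
    [0,0,-110],
    [0,0,-110],
    [0,0,-110],
    [0,0,-110],
    [0,0,-110],
  ],
  dr=[
    [0,0,0],
    [0,0,0],
    [0,0,0],
    [0,0,0],
    [0,0,0],
    [0,0,0],
    [0,0,0],
    [0,0,0],
    [0,0,0],
    [0,0,0],
  ],
)

```text
time: 39.1
position: [0.418, -0.3015, 0.1629]
tool_rot: [-3.137, 0.143, 0.004]
ft_force: [-0.2, -0.8, 0.4]
grip_width: 0.505
grip_force: 0.0
```

Request:
send_rows(
  xyz=[
    [49,-336,0],
    [49,-336,0],
    [49,-336,0],
    [49,-336,0],
    [49,-336,0],
    [49,-336,0],
    [49,-336,0],
    [49,-336,0],
    [49,-336,0],
    [49,-336,0],
  ],
  dr=[
    [0,0,0],
    [0,0,0],
    [0,0,0],
    [0,0,0],
    [0,0,0],
    [0,0,0],
    [0,0,0],
    [0,0,0],
    [0,0,0],
    [0,0,0],
  ],
)

```text
time: 39.93
position: [0.4979, 0.032, 0.1637]
tool_rot: [-3.137, 0.132, 0.002]
ft_force: [-0.3, 0.5, 0.5]
grip_width: 0.503
grip_force: 0.0
```

Request:
send_rows(
  xyz=[
    [54,-253,0],
    [54,-253,0],
    [54,-253,0],
    [54,-253,0],
    [54,-253,0],
    [54,-253,0],
    [54,-253,0],
    [54,-253,0],
    [54,-253,0],
    [54,-253,0],
  ],
  dr=[
    [0,0,0.04],
    [0,0,0.08],
    [0,0,0.12],
    [0,0,0.16],
    [0,0,0.189],
    [0,0,0.189],
    [0,0,0.189],
    [0,0,0.189],
    [0,0,0.189],
    [0,0,0.189],
  ],
)

```text
time: 40.77
position: [0.5756, 0.2716, 0.1635]
tool_rot: [3.107, -0.443, -0.001]
ft_force: [0.2, 0.7, -0.2]
grip_width: 0.508
grip_force: 0.0
```

Run:
```python
from h import *
s=st();C=cam('wrist',s);im=get_image('wrist');cv2.imwrite('pics/w14.png',im[...,::-1]);blues(im,'wrist',C,amin=800)
for k in cen(im.min(2)>220):
    if 60<k[0]<900: print('w',k,(cast('wrist',k[1:],.024,C)*1000).round(1))
t=get_image('top');cv2.imwrite('pics/t14.png',t[...,::-1]);blues(t,'top',cam('top'),zc=.018)
go(575.8,274.4,50,-16.2)
```

```text
t40.77 pos [575.6 271.6 163.5] yaw -16.24 tilt [-0.0011 -0.0029] F [ 0.2  0.7 -0.2] w 44.2 gf 0.0
blue [275. 168.] [601.74401855 267.42495728] 112.77848052978516 40.410400390625 -16.195541381835938
  disc (np.int32(3425), np.float64(275.62), np.float64(162.47)) [[611.  264.2  24. ]]
  disc (np.int32(508), np.float64(275.27), np.float64(213.05)) [[566.3 277.6  24. ]]
w (np.int32(156), np.float64(165.79), np.float64(47.96)) [[742.4 329.1  24. ]]
w (np.int32(234), np.float64(274.73), np.float64(128.05)) [[640.5 256.4  24. ]]
blue [406. 292.] [ 417.16464233 -293.32458496] 115.92310333251953 76.46955108642578 -5.2539825439453125
  disc (np.int32(40), np.float64(415.92), np.float64(273.8)) [[ 455.1 -315.4   18. ]]
blue [458. 291.] [ 434.28100586 -415.73138428] 151.09974670410156 106.88666534423828 -5.155525207519531
  disc (np.int32(40), np.float64(450.18), np.float64(264.05)) [[ 480.9 -400.2   18. ]]
go xyz [ -0.8  -2.7 114.2] dr [ 0.002 -0.001 -0.001]
```

Request:
send_rows(
  xyz=[
    [0,-3,20],
    [0,-3,45],
    [0,-3,70],
    [0,-3,90],
    [0,-3,103],
    [0,-3,110],
    [0,-3,113],
    [0,-3,113],
    [0,-3,113],
    [0,-3,113],
  ],
  dr=[
    [0,0,0],
    [0,0,0],
    [0,0,0],
    [0,0,0],
    [0,0,0],
    [0,0,0],
    [0,0,0],
    [0,0,0],
    [0,0,0],
    [0,0,0],
  ],
)

```text
time: 41.7
position: [0.5768, 0.2784, 0.0529]
tool_rot: [-3.11, 0.439, -0.003]
ft_force: [-0.9, -0.3, -0.6]
grip_width: 0.507
grip_force: 0.0
```

Request:
send_rows(
  xyz=[
    [0,0,0],
    [0,0,0],
    [0,0,0],
    [0,0,0],
    [0,0,0],
    [0,0,0],
    [0,0,0],
    [0,0,0],
    [0,0,0],
    [0,0,0],
  ],
  dr=[
    [0,0,0],
    [0,0,0],
    [0,0,0],
    [0,0,0],
    [0,0,0],
    [0,0,0],
    [0,0,0],
    [0,0,0],
    [0,0,0],
    [0,0,0],
  ],
  jaw=0,
  grip_force=50,
)

```text
time: 42.53
position: [0.5758, 0.2776, 0.0514]
tool_rot: [3.11, -0.439, -0.001]
ft_force: [0.1, -1.1, -0.1]
grip_width: 0.135
grip_force: 49.9
```

Request:
send_rows(
  xyz=[
    [0,0,0],
    [0,0,0],
    [0,0,0],
    [0,0,-2],
    [0,0,-6],
    [0,0,-11],
    [0,0,-16],
    [0,0,-21],
    [0,0,-24],
    [0,0,-24],
  ],
  dr=[
    [0,0,0],
    [0,0,0],
    [0,0,0],
    [0,0,0],
    [0,0,0],
    [0,0,0],
    [0,0,0],
    [0,0,0],
    [0,0,0],
    [0,0,0],
  ],
)

```text
time: 43.37
position: [0.5766, 0.2783, 0.0767]
tool_rot: [-3.11, 0.439, -0.003]
ft_force: [-0.2, 0.1, -1.2]
grip_width: 0.133
grip_force: 49.9
```

Run:
```python
from h import *
s=st();C=cam('wrist',s);im=get_image('wrist')
for k in cen(im.min(2)>215):
    if 100<k[0]<900: print('w',k,(cast('wrist',k[1:],s['position'][2]-.026,C)*1000).round(1))
c,n=np.cos(np.radians(5.2)),np.sin(np.radians(5.2))
t=N+np.array([[c,-n],[n,c]])@[-70-66,0];print(t);go(*t,75,5.2)
```

```text
t43.37 pos [576.6 278.3  76.7] yaw -16.05 tilt [0.0017 0.0007] F [-0.2  0.1 -1.2] w 11.6 gf 49.9
w (np.int32(317), np.float64(134.19), np.float64(20.74)) [[729.8 319.5  50.7]]
w (np.int32(511), np.float64(280.65), np.float64(130.89)) [[641.8 258.7  50.7]]
[465.45972179  -7.92603091]
go xyz [-27.4 305.5   1. ] dr [-0.    -0.001 -0.371]
```

Request:
send_rows(
  xyz=[
    [-1,8,0],
    [-2,22,0],
    [-4,38,0],
    [-5,55,0],
    [-7,73,0],
    [-9,91,0],
    [-11,109,0],
    [-12,125,0],
    [-14,140,0],
    [-15,150,0],
  ],
  dr=[
    [0,0,-0.03],
    [0,0,-0.07],
    [0,0,-0.11],
    [0,0,-0.15],
    [0,0,-0.19],
    [0,0,-0.23],
    [0,0,-0.27],
    [0,0,-0.31],
    [0,0,-0.35],
    [0,0,-0.371],
  ],
)

```text
time: 44.25
position: [0.5193, 0.136, 0.0751]
tool_rot: [3.137, 0.144, -0.002]
ft_force: [-0.3, -0.2, -1.8]
grip_width: 0.13
grip_force: 49.9
```

Request:
send_rows(
  xyz=[
    [-7,14,0],
    [-16,32,0],
    [-25,50,0],
    [-34,68,0],
    [-44,87,0],
    [-53,105,0],
    [-61,121,0],
    [-67,134,0],
    [-70,140,0],
    [-70,140,0],
  ],
  dr=[
    [0,0,0],
    [0,0,0],
    [0,0,0],
    [0,0,0],
    [0,0,0],
    [0,0,0],
    [0,0,0],
    [0,0,0],
    [0,0,0],
    [0,0,0],
  ],
)

```text
time: 45.08
position: [0.4624, -0.0095, 0.0754]
tool_rot: [3.137, 0.138, -0.001]
ft_force: [1.1, 0.4, -1.4]
grip_width: 0.133
grip_force: 49.9
```

Run:
```python
from h import *
s=st();C=cam('wrist',s);im=get_image('wrist')
c,n=np.cos(np.radians(5.2)),np.sin(np.radians(5.2))
for k in cen(im[80:180,220:340].min(2)>190):
    if 200<k[0]<900:
        p=cast('wrist',[k[1]+220,k[2]+80],s['position'][2]-.026,C)[0,:2]*1000;print('w',k,p.round(1),'stand',np.array([[c,n],[-n,c]])@(p-N))
t=get_image('top');cv2.imwrite('pics/t15.png',t[...,::-1]);blues(t,'top',cam('top'),zc=.018)
```

```text
t45.08 pos [462.4  -9.5  75.4] yaw 5.05 tilt [-0.0006 -0.0013] F [ 1.1  0.4 -1.4] w 11.6 gf 49.9
w (np.int32(544), np.float64(60.5), np.float64(50.59)) [530.4  -4.1] stand [-71.01879977  -2.10230707]
blue [406. 292.] [ 417.11743164 -293.25286865] 115.83724975585938 76.58951568603516 -5.415382385253906
  disc (np.int32(40), np.float64(415.92), np.float64(273.8)) [[ 455.1 -315.4   18. ]]
  disc (np.int32(39), np.float64(405.36), np.float64(311.95)) [[ 362.4 -287.4   18. ]]
blue [458. 291.] [ 434.21859741 -415.77905273] 151.05224609375 106.90930938720703 -5.0656585693359375
  disc (np.int32(40), np.float64(450.18), np.float64(264.05)) [[ 480.9 -400.2   18. ]]
```

Request:
send_rows(
  xyz=[
    [0,-1,2],
    [0,-2,5],
    [0,-2,8],
    [0,-2,10],
    [0,-2,12],
    [0,-2,13],
    [0,-2,13],
    [0,-2,13],
    [0,-2,13],
    [0,-2,13],
  ],
  dr=[
    [0,0,0],
    [0,0,0],
    [0,0,0],
    [0,0,0],
    [0,0,0],
    [0,0,0],
    [0,0,0],
    [0,0,0],
    [0,0,0],
    [0,0,0],
  ],
)

```text
time: 46.02
position: [0.463, -0.006, 0.0626]
tool_rot: [3.138, 0.142, 0.0]
ft_force: [-0.5, -0.0, -1.7]
grip_width: 0.13
grip_force: 49.9
```

Request:
send_rows(
  xyz=[
    [3,0,0],
    [9,0,0],
    [18,0,0],
    [28,0,0],
    [38,0,0],
    [48,0,0],
    [57,0,0],
    [64,0,0],
    [68,0,0],
    [68,0,0.5],
  ],
  dr=[
    [0,0,0],
    [0,0,0],
    [0,0,0],
    [0,0,0],
    [0,0,0],
    [0,0,0],
    [0,0,0],
    [0,0,0],
    [0,0,0],
    [0,0,0],
  ],
)

```text
time: 46.85
position: [0.5316, 0.0007, 0.062]
tool_rot: [-3.138, -0.143, -0.001]
ft_force: [-0.5, 0.5, -2.7]
grip_width: 0.136
grip_force: 49.9
```

Run:
```python
from h import *
sdisc();im=cv2.imread
im=get_image('side');print(im[209:220,274:294].min(2))
```

```text
t46.85 pos [531.6   0.7  62. ] yaw 5.22 tilt [0.0005 0.0008] F [-0.5  0.5 -2.7] w 11.8 gf 49.9
15 [274.4  214.48] [[620.    8.6  34. ]]
22 [280.54 215.39] [[602.7   6.7  34. ]]
[[131 131 128 101  63  36  18  18  45  80 127 129 108  68  67  68  83  77
   70  69]
 [130 133 132 136 109  70  41  46  89 127 128 132 104  69  68  66 111  95
   72  69]
 [128 128 129  94  77  77  63  66 108 126 127 128  79  66  68  67 105 101
   74  68]
 [130 128 123  85  66  67  64  50  58  62  75  73  57  68  67  73  73  70
   72  78]
 [132 131 108  68  66  66  77  90  78  73  68  69  42  59  63  66  67  68
   70 104]
 [130 129  98  70  59  97 124 140 117  84  64  64  34  42  41  50  52  57
   66  72]
 [128 125  78  66  65 147 159 159 160 122  71  57  32  35  37  35  34  40
   43  37]
 [131 115  70  64  65 143 158 161 159 133  77  56  31  24  36  29  33  39
   38  35]
 [127 102  66  64  64 100 136 142 138  98  69  60  26  17  29  24  26  24
   29  30]
 [131  81  71  66  64  66  79  78  64  63  63  62  29  17  45  40  34  30
   24  17]
 [127  80  71  70  66  68  67  69  65  64  61  62  35  18  51  66  54  26
   18  20]]
```

Request:
send_rows(
  xyz=[
    [0,1,0],
    [0,2,0],
    [0,2,0],
    [0,2,0.5],
    [0,2,0.5],
    [0,2,0.5],
    [0,2,0.5],
    [0,2,0.5],
    [0,2,0.5],
    [0,2,0.5],
  ],
  dr=[
    [0,0,0],
    [0,0,0],
    [0,0,0],
    [0,0,0],
    [0,0,0],
    [0,0,0],
    [0,0,0],
    [0,0,0],
    [0,0,0],
    [0,0,0],
  ],
)

```text
time: 47.78
position: [0.5308, -0.0017, 0.0615]
tool_rot: [3.138, 0.143, -0.0]
ft_force: [-0.0, 0.7, -1.5]
grip_width: 0.135
grip_force: 49.9
```

Request:
send_rows(
  xyz=[
    [0,0,0],
    [0,0,0],
    [0,0,0],
    [0,0,0],
    [0,0,0],
    [0,0,0],
    [0,0,0],
    [0,0,0],
    [0,0,0],
    [0,0,0],
  ],
  dr=[
    [0,0,0],
    [0,0,0],
    [0,0,0],
    [0,0,0],
    [0,0,0],
    [0,0,0],
    [0,0,0],
    [0,0,0],
    [0,0,0],
    [0,0,0],
  ],
  jaw=26,
)

```text
time: 48.62
position: [0.5308, -0.0017, 0.0615]
tool_rot: [3.138, 0.143, -0.0]
ft_force: [0.9, -0.2, 0.7]
grip_width: 0.295
grip_force: 0.0
```

Run:
```python
from h import *
sdisc()
a=np.radians(-5.2);Rm=np.array([[np.cos(a),-np.sin(a)],[np.sin(a),np.cos(a)]]);M=np.array([443,-320.2])
print('S tab',M+Rm@[-30,112])
```

```text
t48.62 pos [530.8  -1.7  61.5] yaw 5.20 tilt [-0.     -0.0001] F [ 0.9 -0.2  0.7] w 25.6 gf 0.0
18 [274.6  214.92] [[619.  10.  34.]]
21 [281.2  215.02] [[601.4   4.8  34. ]]
S tab [ 423.27431702 -205.94196995]
```

Request:
send_rows(
  xyz=[
    [0,0,0],
    [0,0,0],
    [0,0,0],
    [0,0,0],
    [0,0,0],
    [0,0,0],
    [0,0,0],
    [0,0,0],
    [0,0,0],
    [0,0,0],
  ],
  dr=[
    [0,0,0],
    [0,0,0],
    [0,0,0],
    [0,0,0],
    [0,0,0],
    [0,0,0],
    [0,0,0],
    [0,0,0],
    [0,0,0],
    [0,0,0],
  ],
)

```text
time: 49.5
position: [0.5308, -0.0017, 0.0615]
tool_rot: [3.138, 0.143, 0.0]
ft_force: [-0.2, -0.3, 0.2]
grip_width: 0.297
grip_force: 0.0
```

Request:
send_rows(
  xyz=[
    [0,0,0],
    [0,0,0],
    [0,0,0],
    [0,0,0],
    [0,0,0],
    [0,0,0],
    [0,0,0],
    [0,0,0],
    [0,0,0],
    [0,0,0],
  ],
  dr=[
    [0,0,0],
    [0,0,0],
    [0,0,0],
    [0,0,0],
    [0,0,0],
    [0,0,0],
    [0,0,0],
    [0,0,0],
    [0,0,0],
    [0,0,0],
  ],
)

```text
time: 50.33
position: [0.5308, -0.0017, 0.0615]
tool_rot: [3.138, 0.143, -0.0]
ft_force: [0.1, -0.1, 0.7]
grip_width: 0.296
grip_force: 0.0
```

Request:
send_rows(
  xyz=[
    [0,0,0],
    [0,0,0],
    [0,0,0],
    [0,0,0],
    [0,0,0],
    [0,0,0],
    [0,0,0],
    [0,0,0],
    [0,0,0],
    [0,0,0],
  ],
  dr=[
    [0,0,0],
    [0,0,0],
    [0,0,0],
    [0,0,0],
    [0,0,0],
    [0,0,0],
    [0,0,0],
    [0,0,0],
    [0,0,0],
    [0,0,0],
  ],
  jaw=0,
  grip_force=50,
)

```text
time: 51.17
position: [0.5308, -0.0017, 0.0615]
tool_rot: [3.138, 0.143, -0.0]
ft_force: [-0.0, -0.9, -0.6]
grip_width: 0.132
grip_force: 50.0
```

Request:
send_rows(
  xyz=[
    [-3,0,-2],
    [-10,0,-2],
    [-20,0,-2],
    [-32,0,-2],
    [-45,0,-2],
    [-58,0,-2],
    [-68,0,-3],
    [-74,0,-8],
    [-76,0,-16],
    [-76,0,-24],
  ],
  dr=[
    [0,0,0],
    [0,0,0],
    [0,0,0],
    [0,0,0],
    [0,0,0],
    [0,0,0],
    [0,0,0],
    [0,0,0],
    [0,0,0],
    [0,0,0],
  ],
)

```text
time: 52.0
position: [0.4537, -0.0089, 0.0857]
tool_rot: [3.137, 0.142, -0.002]
ft_force: [-0.4, 0.2, -1.9]
grip_width: 0.132
grip_force: 50.0
```

Request:
send_rows(
  xyz=[
    [-3,10,0],
    [-8,30,0],
    [-14,52,0],
    [-20,75,0],
    [-27,100,0],
    [-33,125,0],
    [-40,150,0],
    [-46,172,0],
    [-50,187,0],
    [-52,193,0],
  ],
  dr=[
    [0,0,0.01],
    [0,0,0.03],
    [0,0,0.05],
    [0,0,0.07],
    [0,0,0.09],
    [0,0,0.11],
    [0,0,0.13],
    [0,0,0.15],
    [0,0,0.17],
    [0,0,0.182],
  ],
)

```text
time: 52.83
position: [0.4202, -0.2086, 0.0855]
tool_rot: [3.137, -0.152, 0.0]
ft_force: [-0.7, 0.4, -1.0]
grip_width: 0.136
grip_force: 50.0
```

Run:
```python
from h import *
st();go(421.3,-206,56,-5.2)
im=get_image('wrist');t=get_image('top');blues(t,'top',cam('top'),zc=.018);s=get_image('side')
cv2.imwrite('pics/m16.png',cv2.resize(np.hstack([im,s])[...,::-1],(800,300)))
```

```text
t52.83 pos [ 420.2 -208.6   85.5] yaw -5.53 tilt [ 0.0001 -0.0005] F [-0.7  0.4 -1. ] w 11.8 gf 50.0
go xyz [ 0.8 -2.7 29.5] dr [ 0.    -0.    -0.006]
```

View pics/m16.png

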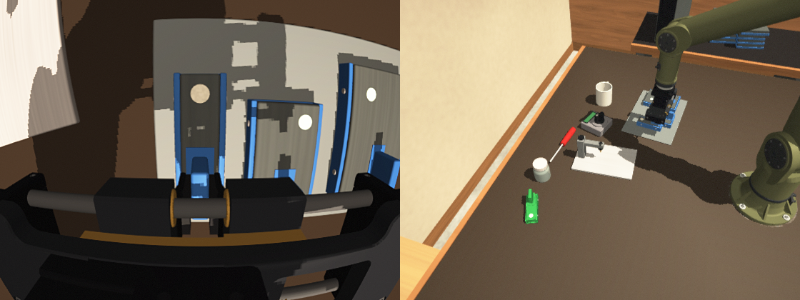

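Request:
send_rows(
  xyz=[
    [0,-1,6],
    [0,-2,12],
    [0,-2,18],
    [0,-2,23],
    [0,-2,26],
    [0,-2,28],
    [0,-2,29],
    [0,-2,29],
    [0,-2,29],
    [0,-2,29],
  ],
  dr=[
    [0,0,0],
    [0,0,0],
    [0,0,0],
    [0,0,0],
    [0,0,0],
    [0,0,0],
    [0,0,0],
    [0,0,0],
    [0,0,0],
    [0,0,0],
  ],
)

```text
time: 53.82
position: [0.4212, -0.2037, 0.0568]
tool_rot: [3.138, -0.143, 0.001]
ft_force: [-0.1, 0.1, -2.6]
grip_width: 0.136
grip_force: 50.0
```

Request:
send_rows(
  xyz=[
    [0,0,0.5],
    [0,0,0.5],
    [0,0,0.5],
    [0,0,0.5],
    [0,0,0.5],
    [0,0,0.5],
    [0,0,0.5],
    [0,0,0.5],
    [0,0,0.5],
    [0,0,0.5],
  ],
  dr=[
    [0,0,0],
    [0,0,0],
    [0,0,0],
    [0,0,0],
    [0,0,0],
    [0,0,0],
    [0,0,0],
    [0,0,0],
    [0,0,0],
    [0,0,0],
  ],
  jaw=44,
)

```text
time: 54.65
position: [0.421, -0.2035, 0.056]
tool_rot: [3.138, -0.143, -0.0]
ft_force: [0.6, -0.5, -0.4]
grip_width: 0.504
grip_force: 0.0
```

Request:
send_rows(
  xyz=[
    [0,0,-5],
    [0,0,-20],
    [0,0,-45],
    [0,0,-75],
    [0,0,-110],
    [0,0,-145],
    [0,0,-150],
    [0,0,-150],
    [0,0,-150],
    [0,0,-150],
  ],
  dr=[
    [0,0,0],
    [0,0,0],
    [0,0,0],
    [0,0,0],
    [0,0,0],
    [0,0,0],
    [0,0,0],
    [0,0,0],
    [0,0,0],
    [0,0,0],
  ],
)

```text
time: 55.48
position: [0.42, -0.2031, 0.2046]
tool_rot: [-3.137, 0.143, 0.004]
ft_force: [0.6, 0.5, 0.6]
grip_width: 0.506
grip_force: 0.0
```

Run:
```python
from h import *
st();t=cv2.imread('pics/top0.png')[...,::-1];C=cam('top')
i=t[155:215,330:390].astype(int)
m=(i.min(2)>120);c=max(comps(m,50),key=len)+[330,155];print('box',*rect(cast('top',c,.035,C)))
d=(i.max(2)<70)
for k in cen(d):
    if k[0]>20: print('dark',k,cast('top',[k[1]+330,k[2]+155],.075,C)*1000)
g=(i[...,1]>i[...,0]+15)
for k in cen(g):
    if k[0]>20: print('screen',k,cast('top',[k[1]+330,k[2]+155],.035,C)*1000)
go(650,-165,200,-10)
t=get_image('top');cv2.imwrite('pics/t17.png',t[...,::-1]);blues(t,'top',C,zc=.018)
```

```text
t55.48 pos [ 420.  -203.1  204.6] yaw -5.22 tilt [-0.0022  0.0013] F [0.6 0.5 0.6] w 44.0 gf 0.0
box [ 673.46582031 -171.62216187] 105.28628540039062 92.90795135498047 -15.867050170898438
dark (np.int32(231), np.float64(20.37), np.float64(14.26)) [[ 701.96865568 -146.72834351   75.        ]]
dark (np.int32(216), np.float64(27.44), np.float64(33.43)) [[ 654.5864979  -163.61512719   75.        ]]
screen (np.int32(227), np.float64(32.15), np.float64(15.75)) [[ 709.65390484 -182.20026574   35.        ]]
go xyz [225.5 -58.9   4.1] dr [-0.001  0.002  0.083]
```

Request:
send_rows(
  xyz=[
    [215,-59,0],
    [215,-59,0],
    [215,-59,0],
    [215,-59,0],
    [215,-59,0],
    [215,-59,0],
    [215,-59,0],
    [215,-59,0],
    [215,-59,0],
    [215,-59,0],
  ],
  dr=[
    [0,0,0.08],
    [0,0,0.18],
    [0,0,0.18],
    [0,0,0.18],
    [0,0,0.18],
    [0,0,0.18],
    [0,0,0.18],
    [0,0,0.18],
    [0,0,0.18],
    [0,0,0.18],
  ],
)

```text
time: 56.37
position: [0.6391, -0.1652, 0.2055]
tool_rot: [3.112, -0.426, -0.002]
ft_force: [0.2, 0.0, 0.4]
grip_width: 0.507
grip_force: 0.0
```

Run:
```python
from h import *
s=st();C=cam('wrist',s);im=get_image('wrist');cv2.imwrite('pics/w18.png',im[...,::-1])
i=im[0:245].astype(int)
for k in cen(i.max(2)<60):
    if 200<k[0]<9000: print('dark',k,(cast('wrist',k[1:],.079,C)*1000).round(1))
for k in cen((i[...,1]>i[...,0]+20)):
    if k[0]>200: print('screen',k,(cast('wrist',k[1:],.035,C)*1000).round(1))
t=get_image('top');cv2.imwrite('pics/t18.png',t[...,::-1]);blues(t,'top',cam('top'),zc=.018)
```

```text
t56.37 pos [ 639.1 -165.2  205.5] yaw -15.60 tilt [-0.0017 -0.0008] F [0.2 0.  0.4] w 44.2 gf 0.0
dark (np.int32(2347), np.float64(403.77), np.float64(49.43)) [[ 745.6 -307.1   79. ]]
dark (np.int32(724), np.float64(19.32), np.float64(118.48)) [[805.3  73.   79. ]]
dark (np.int32(215), np.float64(84.85), np.float64(120.3)) [[768.5 -11.7  79. ]]
dark (np.int32(616), np.float64(274.25), np.float64(121.7)) [[ 709.6 -180.7   79. ]]
dark (np.int32(1251), np.float64(117.37), np.float64(160.0)) [[721.  -33.8  79. ]]
dark (np.int32(1599), np.float64(277.11), np.float64(174.53)) [[ 665.8 -170.9   79. ]]
dark (np.int32(3518), np.float64(293.16), np.float64(224.51)) [[ 618.9 -172.5   79. ]]
dark (np.int32(459), np.float64(81.0), np.float64(227.83)) [[671.1  35.9  79. ]]
dark (np.int32(217), np.float64(497.63), np.float64(237.93)) [[ 542.4 -380.7   79. ]]
screen (np.int32(1479), np.float64(276.48), np.float64(121.51)) [[ 709.1 -182.1   35. ]]
screen (np.int32(234), np.float64(494.06), np.float64(235.92)) [[ 519.9 -406.4   35. ]]
blue [394. 290.] [ 421.23474121 -263.39511108] 113.58973693847656 19.387760162353516 -0.9874267578125
blue [372. 273.] [ 451.76263428 -207.55226135] 106.3488540649414 42.042457580566406 -5.175453186035156
  disc (np.int32(34), np.float64(374.38), np.float64(258.85)) [[ 489.6 -213.8   18. ]]
```

View pics/w18.png

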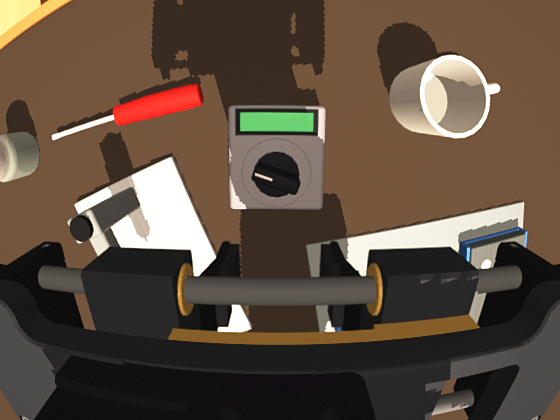

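Run:
```python
from h import *
s=st();print(s['joint_positions'].round(2));C=cam('wrist',s);im=cv2.imread('pics/w18.png')[...,::-1].astype(int)
x0,y0=245,145;i=im[y0:205,x0:312]
l,lab,stt,c=cv2.connectedComponentsWithStats((i.max(2)<75).astype(np.uint8));k=1+np.argmax(stt[1:,4])
m=(lab==k).astype(np.uint8);cnt=max(cv2.findContours(m,0,1)[0],key=cv2.contourArea)[:,0]+[x0,y0]
(cc,r)=cv2.minEnclosingCircle(cnt);print('knob',stt[k],c[k]+[x0,y0],cc,r,(cast('wrist',[cc,c[k]+[x0,y0]],.06,C)*1000).round(1))
h=np.zeros(i.shape[:2],np.uint8);cv2.fillPoly(h,[cv2.convexHull(cnt-[x0,y0])],1)
w=(h>0)&(i.min(2)>110)
for k in cen(w): print('line?',k)
p=np.argwhere(w)[:,::-1]+[x0,y0];P=cast('wrist',p,.079,C)[:,:2]*1000;print(P.mean(0),P.min(0),P.max(0))
u,sv,v=np.linalg.svd(P-P.mean(0));print('dir',np.degrees(np.arctan2(v[0,1],v[0,0])),sv)
c35=cast('wrist',[277,173],.035,C)*1000;print('ring',c35)
print(i.max(2)[::2,::2])
```

```text
t56.47 pos [ 639.4 -165.3  206.3] yaw -15.62 tilt [-0.0005 -0.0013] F [ 0.7 -0.5 -0.8] w 43.9 gf 0.0
[ 0.76  0.46 -0.75  1.45  0.32  1.36 -1.84]
knob [   7    7   48   45 1630] [276.89447853 174.4797546 ] (276.89111328125, 176.03334045410156) 25.067373275756836 [[ 661.7 -169.5   60. ]
 [ 663.1 -169.9   60. ]]
line? (np.int32(46), np.float64(18.0), np.float64(31.5))
line? (np.int32(1), np.float64(54.0), np.float64(32.0))
line? (np.int32(6), np.float64(43.5), np.float64(49.67))
line? (np.int32(1), np.float64(38.0), np.float64(51.0))
[ 664.82409713 -161.66620232] [ 645.82166989 -188.58219589] [ 672.53059801 -152.79803883]
dir -135.69198451083082 [75.47939217 19.1552729 ]
ring [[ 660.46910168 -169.11118805   35.        ]]
[[141 139 139 ... 141 141 141]
 [141 140 142 ... 140 141 139]
 [140 141 140 ... 141 142 140]
 ...
 [137 137 137 ... 138 137 136]
 [136 137 138 ... 135 136 135]
 [133 138 137 ... 136 136 135]]
```

Run:
```python
from h import *
s=st();C=cam('wrist',s);im=cv2.imread('pics/w18.png')[...,::-1].astype(int)
i=im[165:190,250:282];m=i.min(2)>105
l,lab,q,c=cv2.connectedComponentsWithStats(m.astype(np.uint8));k=1+np.argmax(q[1:,4])
p=np.argwhere(lab==k)[:,::-1]+[250,165];P=cast('wrist',p,.079,C)[:,:2]*1000
print(len(p),P.mean(0));u,sv,v=np.linalg.svd(P-P.mean(0));a=np.degrees(np.arctan2(v[0,1],v[0,0]));print('line dir',a,'len',np.ptp((P-P.mean(0))@v[0]))
for ax in([661.8,-169.5],[663,-169.5]): d=P.mean(0)-ax;print('from axis',np.degrees(np.arctan2(d[1],d[0])),np.hypot(*d))
go(661.8,-169.5,150,a%180)
```

```text
t56.47 pos [ 639.4 -165.3  206.3] yaw -15.62 tilt [-0.0005 -0.0013] F [ 0.7 -0.5 -0.8] w 43.9 gf 0.0
91 [ 668.07370202 -149.2558579 ]
line dir 168.70206154364126 len 21.392160603809792
from axis 72.78168176001661 21.19397618298297
from axis 75.93002106703787 20.870259739687413
go xyz [22.7 -2.1 56.2] dr [ 0.000e+00 -2.000e-03  3.066e+00]
```

Run:
```python
from h import *
s=get_state();C=cam('wrist',s);im=cv2.imread('pics/w18.png')[...,::-1].astype(int)
print(im[166:192,248:308].min(2)[::1,::2])
```

```text
[[117 117 120  82  15  20  18  19  16  17  17  16  22  25  29  27  27  28
   27  28  30  27  29  29  21 121 119 116 119 115]
 [116 116 118  65  17  23  18  17  16  15  17  15  16  15  25  30  28  28
   28  28  27  28  25  26  20 110 117 118 116 118]
 [117 118 119  56  21  26  24  20  20  16  19  15  17  17  18  21  26  28
   27  27  27  25  28  26  23  82 118 116 117 117]
 [117 115 119  49  24  28  27  25  22  20  18  16  15  17  14  16  19  25
   24  28  27  26  28  27  24  66 117 117 116 116]
 [116 115 121  31  24  30  28  27  25  24  20  19  16  18  15  17  15  17
   22  27  27  28  26  28  25  51 119 114 116 114]
 [114 114 116  16  19  26  28  29  30  27  24  22  17  16  16  18  16  14
   19  18  25  26  28  28  24  34 119 114 114 115]
 [115 115 104  15  42  18  23  28  30  28  24  26  23  19  17  15  16  16
   19  14  18  20  26  29  27  27 118 115 115 115]
 [115 117  75  39 152  56  25  20  26  29  29  29  25  21  21  18  17  16
   15  17  15  18  19  23  28  22 118 114 114 115]
 [116 118  59  61 197 179  88  37  18  24  31  29  29  26  25  23  19  15
   18  15  15  15  16  17 
[... 1450 characters left out ...]
 21  22  23  23  25  28
   25  28  26  27  28  29  28  17 120 116 115 112]
 [114 115 116 116 115  33  23  26  26  25  25  22  19  19  22  23  23  25
   27  26  27  25  26  28  25  25 118 114 114 108]
 [114 115 114 114 118  74  19  25  23  27  24  24  24  21  20  21  22  24
   25  25  26  25  29  27  23  45 118 115 115 109]
 [115 114 114 115 116 115  22  23  24  26  27  25  23  25  21  18  19  24
   24  23  26  23  24  28  18  83 116 114 114 107]
 [114 113 114 115 115 121  40  21  24  24  25  24  24  25  25  25  18  21
   20  23  23  25  25  26  14 110 116 115 114 112]
 [108 115 116 115 115 116  78  20  24  24  24  23  25  27  25  26  25  22
   21  20  20  22  23  25  15 117 115 114 108 115]]
```

Run:
```python
from h import *
s=get_state();C=cam('wrist',s);im=cv2.imread('pics/w18.png')[...,::-1].astype(int)
x0,y0=254,170;i=im[y0:184,x0:276].min(2);m=(i>60);m[:,:2]=0
l,lab,q,c=cv2.connectedComponentsWithStats(m.astype(np.uint8));k=1+np.argmax(q[1:,4])
p=np.argwhere(lab==k)[:,::-1]+[x0,y0];P=cast('wrist',p,.079,C)[:,:2]*1000
v=np.linalg.svd(P-P.mean(0))[2][0];a=np.degrees(np.arctan2(v[1],v[0]))%180;print(len(p),P.mean(0),'dir',a,'len',np.ptp(P@v))
u=v*np.sign(v[1]);o=P.mean(0)+u*np.max((P-P.mean(0))@u);print('outer end',o,'bar centre',o-21*u)
go(*(o-20.5*u),150,a)
```

```text
62 [ 667.17459237 -159.64404374] dir 55.24929430041334 len 14.903039743342674
outer end [ 671.42832047 -153.51248128] bar centre [ 659.45817593 -170.76691954]
go xyz [20.9 -0.7 56.2] dr [ 1.000e-03  1.000e-03 -1.237e+00]
```

Request:
send_rows(
  xyz=[
    [22,-1,50],
    [22,-1,50],
    [22,-1,50],
    [22,-1,50],
    [22,-1,50],
    [22,-1,50],
    [22,-1,50],
    [22,-1,50],
    [22,-1,50],
    [22,-1,50],
  ],
  dr=[
    [0,0,-0.12],
    [0,0,-0.24],
    [0,0,-0.36],
    [0,0,-0.48],
    [0,0,-0.6],
    [0,0,-0.72],
    [0,0,-0.84],
    [0,0,-0.96],
    [0,0,-1.08],
    [0,0,-1.2],
  ],
)

```text
time: 57.3
position: [0.6613, -0.1703, 0.1566]
tool_rot: [2.804, 1.413, -0.001]
ft_force: [0.4, 0.1, -0.6]
grip_width: 0.505
grip_force: 0.0
```

Request:
send_rows(
  xyz=[
    [0,0,0],
    [0,0,0],
    [0,0,0],
    [0,0,0],
    [0,0,0],
    [0,0,0],
    [0,0,0],
    [0,0,0],
    [0,0,0],
    [0,0,0],
  ],
  dr=[
    [0,0,-0.037],
    [0,0,-0.037],
    [0,0,-0.037],
    [0,0,-0.037],
    [0,0,-0.037],
    [0,0,-0.037],
    [0,0,-0.037],
    [0,0,-0.037],
    [0,0,-0.037],
    [0,0,-0.037],
  ],
)

```text
time: 58.13
position: [0.662, -0.1692, 0.156]
tool_rot: [2.782, 1.459, -0.0]
ft_force: [-0.3, -0.8, 0.5]
grip_width: 0.506
grip_force: 0.0
```

Run:
```python
from h import *
s=st();print(s['joint_positions'].round(2));go(660.8,-170,70,55.2)
C=cam('wrist',s);im=get_image('wrist');cv2.imwrite('pics/w19.png',im[...,::-1]);i=im[100:240,200:360]
d=(i.max(2)<75)
for k in cen(d):
    if 500<k[0]<8000: print('dark',k,(cast('wrist',[k[1]+200,k[2]+100],.064,C)*1000).round(1))
for k in cen(i.min(2)>140):
    if 20<k[0]<200: print('white',k,(cast('wrist',[k[1]+200,k[2]+100],.079,C)*1000).round(1))
```

```text
t58.13 pos [ 662.  -169.2  156. ] yaw 55.34 tilt [-0.0001 -0.0001] F [-0.3 -0.8  0.5] w 44.0 gf 0.0
[ 0.86  0.62 -0.96  1.44  0.51  1.34 -0.72]
go xyz [-1.3 -0.5 86. ] dr [-0.     0.     0.002]
dark (np.int32(4121), np.float64(109.08), np.float64(47.66)) [[ 709.9 -137.1   64. ]]
dark (np.int32(1137), np.float64(134.15), np.float64(86.57)) [[ 709.4 -172.2   64. ]]
dark (np.int32(2200), np.float64(79.12), np.float64(111.28)) [[ 664.1 -164.6   64. ]]
white (np.int32(48), np.float64(78.96), np.float64(111.48)) [[ 666.4 -161.1   79. ]]
```

Request:
send_rows(
  xyz=[
    [0,0,15],
    [0,0,35],
    [0,0,55],
    [0,0,70],
    [0,0,80],
    [0,0,85],
    [0,0,86],
    [0,0,86],
    [0,0,86],
    [0,0,86],
  ],
  dr=[
    [0,0,0],
    [0,0,0],
    [0,0,0],
    [0,0,0],
    [0,0,0],
    [0,0,0],
    [0,0,0],
    [0,0,0],
    [0,0,0],
    [0,0,0],
  ],
)

```text
time: 59.02
position: [0.6627, -0.1692, 0.0713]
tool_rot: [2.781, 1.458, 0.002]
ft_force: [-0.5, -0.3, 0.5]
grip_width: 0.503
grip_force: 0.0
```

Request:
send_rows(
  xyz=[
    [0,0,0],
    [0,0,0],
    [0,0,0],
    [0,0,0],
    [0,0,0],
    [0,0,0],
    [0,0,0],
    [0,0,0],
    [0,0,0],
    [0,0,0],
  ],
  dr=[
    [0,0,0],
    [0,0,0],
    [0,0,0],
    [0,0,0],
    [0,0,0],
    [0,0,0],
    [0,0,0],
    [0,0,0],
    [0,0,0],
    [0,0,0],
  ],
  jaw=0,
  grip_force=15,
)

```text
time: 59.85
position: [0.6615, -0.169, 0.0701]
tool_rot: [-2.782, -1.459, 0.001]
ft_force: [-4.6, 1.6, 2.9]
grip_width: 0.159
grip_force: 15.0
```

Run:
```python
from h import *
s=st();print(s['torque'].round(3));go(661.8,-169.5,70,164.1)
```

```text
t59.85 pos [ 661.5 -169.    70.1] yaw 55.35 tilt [-0.0011  0.0001] F [-4.6  1.6  2.9] w 13.8 gf 15.0
[ 0.272  0.729 -0.047]
go xyz [-0.2  0.5  0.1] dr [-1.000e-03 -1.000e-03 -1.898e+00]
```

Request:
send_rows(
  xyz=[
    [0,0,0],
    [0,0,0],
    [0,0,0],
    [0,0,0],
    [0,0,0],
    [0,0,0],
    [0,0,0],
    [0,0,0],
    [0,0,0],
    [0,0,0],
  ],
  dr=[
    [0,0,-0.08],
    [0,0,-0.18],
    [0,0,-0.28],
    [0,0,-0.38],
    [0,0,-0.48],
    [0,0,-0.58],
    [0,0,-0.68],
    [0,0,-0.78],
    [0,0,-0.88],
    [0,0,-0.95],
  ],
)

```text
time: 60.68
position: [0.6625, -0.1691, 0.0701]
tool_rot: [1.801, 2.573, 0.002]
ft_force: [-0.5, 0.8, 0.6]
grip_width: 0.157
grip_force: 15.0
```

Request:
send_rows(
  xyz=[
    [0,0,0],
    [0,0,0],
    [0,0,0],
    [0,0,0],
    [0,0,0],
    [0,0,0],
    [0,0,0],
    [0,0,0],
    [0,0,0],
    [0,0,0],
  ],
  dr=[
    [0,0,-0.1],
    [0,0,-0.2],
    [0,0,-0.3],
    [0,0,-0.4],
    [0,0,-0.5],
    [0,0,-0.6],
    [0,0,-0.7],
    [0,0,-0.78],
    [0,0,-0.85],
    [0,0,-0.9],
  ],
)

```text
time: 61.52
position: [0.6632, -0.1684, 0.0701]
tool_rot: [0.503, 3.098, 0.003]
ft_force: [1.2, 1.4, 0.1]
grip_width: 0.16
grip_force: 15.0
```

Run:
```python
from h import *
s=st();print(s['torque'].round(3),s['joint_positions'].round(2));go(661.8,-169.5,70,164.1)
```

```text
t61.52 pos [ 663.2 -168.4   70.1] yaw 161.54 tilt [0.0029 0.0018] F [1.2 1.4 0.1] w 13.9 gf 15.0
[ 0.473 -0.396 -0.045] [ 0.99  0.89 -1.23  1.51  0.85  1.34  0.94]
go xyz [ 1.  -1.5  0.1] dr [ 0.003  0.002 -0.045]
```

Request:
send_rows(
  xyz=[
    [0,0,0],
    [0,0,0],
    [0,0,0],
    [0,0,0],
    [0,0,0],
    [0,0,0],
    [0,0,0],
    [0,0,0],
    [0,0,0],
    [0,0,0],
  ],
  dr=[
    [0,0,-0.02],
    [0,0,-0.04],
    [0,0,-0.06],
    [0,0,-0.06],
    [0,0,-0.06],
    [0,0,-0.06],
    [0,0,-0.06],
    [0,0,-0.06],
    [0,0,-0.06],
    [0,0,-0.06],
  ],
)

```text
time: 62.35
position: [0.6631, -0.1684, 0.0701]
tool_rot: [0.416, 3.111, 0.003]
ft_force: [5.2, 2.6, -2.0]
grip_width: 0.159
grip_force: 15.0
```

Run:
```python
from h import *
s=st();print(s['torque'].round(3))
```

```text
t62.35 pos [ 663.1 -168.4   70.1] yaw 164.77 tilt [0.0028 0.0015] F [ 5.2  2.6 -2. ] w 13.8 gf 15.0
[ 0.845 -1.183 -0.275]
```

Request:
send_rows(
  xyz=[
    [0,0,0],
    [0,0,0],
    [0,0,0],
    [0,0,0],
    [0,0,0],
    [0,0,0],
    [0,0,0],
    [0,0,0],
    [0,0,0],
    [0,0,0],
  ],
  dr=[
    [0,0,0.03],
    [0,0,0.03],
    [0,0,0.03],
    [0,0,0.03],
    [0,0,0.03],
    [0,0,0.03],
    [0,0,0.03],
    [0,0,0.03],
    [0,0,0.03],
    [0,0,0.03],
  ],
  jaw=44,
)

```text
time: 63.18
position: [0.6619, -0.1693, 0.07]
tool_rot: [-0.463, -3.107, 0.0]
ft_force: [-0.8, -1.0, -1.3]
grip_width: 0.506
grip_force: 0.0
```

Request:
send_rows(
  xyz=[
    [0,0,-15],
    [0,0,-40],
    [0,0,-75],
    [0,0,-110],
    [0,0,-130],
    [0,0,-130],
    [0,0,-130],
    [0,0,-130],
    [0,0,-130],
    [0,0,-130],
  ],
  dr=[
    [0,0,0],
    [0,0,0],
    [0,0,0],
    [0,0,0],
    [0,0,0],
    [0,0,0],
    [0,0,0],
    [0,0,0],
    [0,0,0],
    [0,0,0],
  ],
)

```text
time: 64.02
position: [0.6613, -0.1695, 0.1986]
tool_rot: [-0.462, -3.105, 0.0]
ft_force: [0.0, 0.1, -0.4]
grip_width: 0.506
grip_force: 0.0
```

Request:
send_rows(
  xyz=[
    [80,250,0],
    [80,250,0],
    [80,250,0],
    [80,250,0],
    [80,250,0],
    [80,250,0],
    [80,250,0],
    [80,250,0],
    [80,250,0],
    [80,250,0],
  ],
  dr=[
    [0,0,0],
    [0,0,0],
    [0,0,0],
    [0,0,0],
    [0,0,0],
    [0,0,0],
    [0,0,0],
    [0,0,0],
    [0,0,0],
    [0,0,0],
  ],
)

```text
time: 64.85
position: [0.6586, 0.0913, 0.1992]
tool_rot: [-0.466, -3.106, 0.002]
ft_force: [1.1, -0.0, -0.3]
grip_width: 0.505
grip_force: 0.0
```

Run:
```python
from h import *
s=st();t=get_image('top');cv2.imwrite('pics/t20.png',t[...,::-1]);blues(t,'top',cam('top'),zc=.028);
print(t[175:205:1,345:372].min(2))
```

```text
t64.85 pos [658.6  91.3 199.2] yaw 162.95 tilt [-0.0011 -0.0012] F [ 1.1 -0.  -0.3] w 43.9 gf 0.0
blue [419. 292.] [ 416.05487061 -307.1109314 ] 110.80914306640625 42.65340805053711 -5.461631774902344
blue [458. 291.] [ 434.06771851 -411.92401123] 149.66494750976562 105.92744445800781 -5.065620422363281
  disc (np.int32(40), np.float64(450.18), np.float64(264.05)) [[ 480.3 -396.5   28. ]]
[[ 96  96  97  98  98  98  98  97  96  98  97  90  74  79  58  60  33  28
   50  54  67  74  84  96  99  99  99]
 [ 98  97  98  98  96  98  98  94  96  97  98  99  98  96  88  87  71  74
   58  34  31  39  51  63  69  90  99]
 [ 98  98  98  97  97  93  90  96  97  96  98  98  97  97  72  67  63  83
   86  76  75  62  43  36  30  54  68]
 [ 97  98  98  97  90  96  93  96  99  98  96  97  98  82  35  26  30  46
   58  73  93  92  83  78  61  60  39]
 [ 98  98  98  92  94  99  97  98  97  98  96  95  86  49  19  20  22  21
   21  46  98  96  97  99  91  89  81]
 [ 99  87  93  94  98  97  97  95  81  75  60  60  47  21  20  19  20  21
   23  50  97  98  96  97  97 100  98]
 [100  84  95  98  98  99  97 
[... 1982 characters left out ...]
  97  96  98  98 100]
 [ 99  99  93  81  90  98 102 101 102 101  99 101  98  99  99 100 100 100
  100  99  91  77  98 100 101  99 100]
 [ 96  98  99  93  91  84  93 100 100 102 101 102 100 100 101  99 101 101
   99  99  92  86  99 100 101  98 100]
 [ 83  90  93  97  98  89  84  92  90  98  99 102 101 101 101  96  93  94
   78 101  99  99 101 100  98  98 100]
 [ 63  67  71  79  89  94  86  92  92  98  94  84  85  86  85  83  96  95
   86  99  99 101 100  99  99  99 102]
 [ 52  51  52  60  65  69  75  87  92  97  90  89  90  92  90  92 100  99
  101  99 100  99 100 101  99 100 100]
 [ 43  47  51  53  52  53  57  63  67  74  83  91  95  95  98 100  99  99
   98 101  99  99 101  99  99 101  98]]
```

Request:
send_rows(
  xyz=[
    [180,220,0],
    [180,220,0],
    [180,220,0],
    [180,220,0],
    [180,220,0],
    [180,220,0],
    [180,220,0],
    [180,220,0],
    [180,220,0],
    [180,220,0],
  ],
  dr=[
    [0,0,0],
    [0,0,0],
    [0,0,0],
    [0,0,0],
    [0,0,0],
    [0,0,0],
    [0,0,0],
    [0,0,0],
    [0,0,0],
    [0,0,0],
  ],
)

```text
time: 65.73
position: [0.5517, 0.3542, 0.1996]
tool_rot: [0.467, 3.106, -0.002]
ft_force: [0.9, -0.6, 0.1]
grip_width: 0.504
grip_force: 0.0
```

Run:
```python
from h import *
s=st();t=get_image('top');cv2.imwrite('pics/t21.png',t[...,::-1]);C=cam('top');blues(t,'top',C,zc=.028)
i=t.astype(int)
for k in cen(i[225:340,345:490].min(2)>120):
    if 15<k[0]<60: print('disc?',k,(cast('top',[k[1]+345,k[2]+225],.028,C)*1000).round(1))
m=(i[...,2]>i[...,0]+15);m[:,:340]=0
for c in comps(cv2.morphologyEx(m.astype(np.uint8),cv2.MORPH_CLOSE,np.ones((3,3))),60): print('B',c.min(0),c.max(0),*rect(cast('top',c,.028,C)))
```

```text
t65.73 pos [551.7 354.2 199.6] yaw 162.90 tilt [ 0.0002 -0.0014] F [ 0.9 -0.6  0.1] w 43.8 gf 0.0
blue [406. 292.] [ 417.12365723 -290.52313232] 114.7733383178711 75.88607788085938 -5.415397644042969
  disc (np.int32(40), np.float64(415.92), np.float64(273.8)) [[ 454.8 -312.5   28. ]]
blue [372. 273.] [ 451.45907593 -205.51905823] 105.37212371826172 41.83827590942383 -5.175453186035156
  disc (np.int32(39), np.float64(374.0), np.float64(258.85)) [[ 488.9 -210.9   28. ]]
blue [458. 291.] [ 434.12115479 -411.9513855 ] 149.6959686279297 105.77031707763672 -5.144660949707031
  disc (np.int32(39), np.float64(450.26), np.float64(264.08)) [[ 480.3 -396.7   28. ]]
disc? (np.int32(16), np.float64(91.31), np.float64(72.38)) [[ 399.2 -360.1   28. ]]
B [389 264] [424 314] [ 416.96173096 -289.40802002] 116.66456604003906 78.39056396484375 -5.4629669189453125
B [362 252] [382 297] [ 451.53988647 -205.20635986] 108.0431900024414 42.847904205322266 -5.176994323730469
B [433 251] [480 317] [ 433.67007446 -409.88787842] 150.9599609375 110.00243377685547 -5.142242431640625
```

```bash
python3 -c "
from bench import *
print(close_job())"
```

```text
the job is handed in; nothing more can be done
None
```

I read all three drives under the needle in order (large, medium, small), laid each flat on the mat without overlap, turned the dial back to its off stop, and handed the job in at about 66 s; no verdict came back.

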